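# Check and true a case frame by its two diagonals

### The arm

A 7-joint arm with a two-finger parallel gripper is mounted at the origin on the work surface. World frame = base frame: x ahead of the robot, y to its left, z up, the work surface at z = 0. Lengths are in mm, angles in rad, forces in N, time in s.
With the tool pointing down it reaches from about 425 to 925 mm from the base axis. Payload 6.8 kg.
Tool frame: the origin (TCP) lies at the centre of the arm's flange, where the gripper is bolted on; the fingertips stand 173 mm ahead of it and the grasp point (between the pads) lies 155 mm ahead of it (tip_reach is the distance from the TCP to the fingertips, in mm); z points along the fingers, y is the direction in which the jaws open and shut (so a half turn about z gives the same grasp; the last joint's range is limited). The gripper opens to 85 mm and grips with 20 to 120 N. Pads are 22 mm wide; open, the fingers measure 114 mm over their backs; the gripper's body (76 mm by 85 mm) begins 54 mm behind the grasp point. The pads swing forward as they close: fully open they stand 13 mm farther back than shut.
Start: joints at [-1.274, 0.477, 0.022, 1.555, -0.011, 1.109, -0.083], TCP at [265.838, 620.462, 404.708] pointing down, gripper open.
Joint ranges: [-2.96, 2.96], [-0.34, 2.1], [-1.41, 1.46], [0.24, 2.44], [-1.37, 4.51], [0.17, 1.92], [-2.96, 2.96]. Speed limits (rad/s): [2.39, 2.39, 3.14, 3.14, 3.14, 3.14, 3.14].

### API

Orientations are given as a rotation vector (axis times angle).
In Python, from bench import * gives the robot as it stands.
- The arm moves only by the tool carry_out, never from a script. Its argument "targets" is a list of rows, each an object with "delta_pos": the shift along the world's x, y, z in cm, a list of three; "spin": the turn about the world's z in rad. In form: [{"delta_pos": [tx, ty, tz], "spin": spin}, ...]. A call has exactly 10 rows; each row is the pose to reach, as a shift and turn from the pose measured when the call began; what a row does not reach only later rows make up. A row lasts 1/8 s, in which the tool goes at most 62.5 mm and 10.7 degrees, less where a joint would pass 70% of its speed; a pose out of reach is approached as far as the arm can. A call with a gripper value outside its range is refused whole. "claw" is the closure in counts, from 0 (fully open) to 255 (shut), set as the call begins (left out, the last holds). The fingers move at their own pace and stop on an object; "grip_force" is the grip in N (left out, the last holds). Time passes only in rows, so rows that repeat a pose let the fingers close, or fill a call up. It gives the time, the measured TCP pose, the force and the opening at its end, in the units of the state.
- sense(): the state, without advancing time (a new reading comes with each control period).
- camera(name): name is "scene" or "side" or "wrist"; returns a dict with "image" (480x640x3 uint8, red, green, blue), "vertical_fov" (degrees; the focal length in pixels is half the picture's height over the tangent of half this angle, whatever the lens; pixels are square), "cx", "cy" (the principal point, pixels), "R" (3x3) and "t" (3): a world point X has camera coordinates R X + t. Camera axes: x right, y down, z forward; pixel columns grow to the right and rows downward; lengths in mm; the calibration is good to about 2 mm. A picture is of the moment at which its call begins. There is no depth.
- hand_in(): hands the job in, once; it reports no verdict.
Trained networks look in a picture, given as the dict that the camera call returned (one of the last four; its "shot" number tells which), for a name from the list of things; names that differ only in an ending like _2 or _b are one class to them, and where a whole thing is asked for, a point or a joint stands for the part that bears it (a point fixed in the world has none). Each returns a list of dicts, best first, with "confidence" (0 to 1); they miss things now and then, are a little off and sometimes report something else, mostly with a low value. They report only what shows in the picture. A call takes as long as a camera call. They do not tell look-alikes from the thing itself.
- look_for(picture, thing): "rect" ([left, top, right, bottom] in pixels, round what is visible of it).
- cut_out(picture, thing): "mask" (480x640 bool, what is visible of it) and "rect" ([left, top, right, bottom] in pixels, round what is visible of it).
The state is a dict: "time": time; "qpos": joint angles; "joint_velocities": joint speeds; "joint_efforts": joint torques, N m; "tool_pos": TCP position; "tcp_rot": TCP orientation; "force": force on the tool from outside, world axes, zero at the start; "ft_torque": the same for the moment, N m; "width": finger opening in mm.
Only numpy, scipy, OpenCV 4.12 (cv2) and the standard library are available. Lean on these libraries where they do the work, as an engineer would, in place of code of your own. Each camera call takes 0.05 s, during which the arm holds its last target.

### The job

Check the aluminium case frame in the jig for square with the spring-loaded sliding rule: seat its two pins first in the inside corners far-left and near-right and read the slide, then in far-right and near-left. Leave the rule seated in that second diagonal and, if the two readings differ, ease the frame's free near rail sideways along its length until both diagonals are equal to within 3 mm. Never let rule and frame press on each other with more than 25 N, leave everything else on the bench where it lies, and let go of everything at the end.

Things in the scene. Friction and masses are not known exactly. Their poses are not given: they have to be found in the camera images.
- jig: Fixed jig plate (260 x 264 mm, top 12 mm above the bench) carrying a frame of four aluminium rails, 12 mm thick, 30 mm high, tops 43 mm above the bench. Origin on the bench under the middle of the square frame's opening, 150 mm (x) by 200 mm (y). x points from near to far rail, y left along the rails. Two toggle clamps, tops 65 mm up, hold the far rail 45 mm either side of its middle.
- corner_far_left (a point): Inside corner of the frame at the left end of the far rail, at the rails' top edge. The far rail never moves: x 75, y 100 mm in the jig's frame, 43 mm above the bench.
- corner_far_right (a point): The same at the far rail's right end: x 75, y -100 mm in the jig's frame.
- corner_near_left (a point): Inside corner at the near (free) rail's left end, at the rails' top edge; moves with that rail; x -75, y 100 mm in the jig's frame when the frame is square. Each mm of shift alters one diagonal by about +0.8 mm and the other by about -0.8 mm.
- corner_near_right (a point): The same at the near rail's right end: x -75, y -100 mm in the jig's frame when square.
- rail_mid (a point): Middle of the near (free) rail's top face, 43 mm above the bench, 31 mm above the jig plate. It (12 mm thick, 224 mm long) can be gripped across its thickness here. The corner screws are only nipped: it shifts along the jig's y, at most 22 mm either way of square, the side rails swinging along, and stays where left. Shifting takes about 9 N, up to 3 N less or more with the rule in a diagonal.
- rule_grip (a point): Centre of the ribbed grip (60 mm along x, 24 wide, 30 high) astride the sliding rule, near its centre of mass. x points along the rule to the moving pin, z up. The rule's flat underside, which lies on the rail tops when seated, is 15 mm below. Beam 20 mm wide, 12 high. About 0.3 kg. Starts on a fixed slotted wooden rest, underside 34 mm above the bench, slot walls 7 mm higher: lift straight up.
- fixed_pin (a point): Tip of the fixed polished round steel pin (8 mm across, 16 mm long, pointing down) under the rule, 125 mm to -x of the grip's centre and 31 mm below it. Seated, a pin touches both walls of its corner: its axis is 4 mm from each wall, 5.7 mm from the corner.
- moving_pin (a point): Tip of the like pin under the end of the rule's sliding tongue, 87 mm plus the slide's value to +x of the grip's centre, 31 mm below it. Tongue and beam each reach 12 mm beyond their pin, and these ends lie on the rails when seated.
- slide (a joint): The rule's reading, m: extension of its tongue, 0 fully in, 0.05 fully out (start). Pin axes are 0.212 m plus this apart. A spring pushes the tongue out with 1.5 N when fully out, 3.5 N when fully in. Pin to pin the square frame's diagonal is 0.239 m, so the tongue must be pressed in to enter; the spring then holds the rule in the corners by itself.
- screw_tray: Grey tray of screws, 200 x 130 x 35 mm, fixed to the bench. Origin under its centre. Leave alone.
- dial_a: Black dial knob, 32 mm across, 17 mm high, lying on the jig plate inside the frame. Origin at its underside. Leave alone.
- dial_b: Another such knob on the bench. Leave alone.
- screwdriver: Screwdriver, 190 mm long, 26 mm thick, on the bench. Leave alone.
- bracket: Small steel angle bracket, 45 x 30 x 30 mm, on the bench. Leave alone.
- multimeter: Hand multimeter, 150 x 75 x 37 mm, lying on the bench. Leave alone.
- marker: Marker pen, 125 mm long, 14 mm thick, on the bench. Leave alone.
- tape_roll: Roll of tape, 80 mm across, 18 mm high, on the bench. Leave alone.
There are look-alikes about, which are no part of the job. Of the things that look like the part that bears rule_grip, the largest one is meant.

How it is judged (in metres and radians):
On the way, in this order (a step that is already met when the one before it is completed fails the run):
1. the rule is seated across the first diagonal: one pin down in the far-left corner, the other in the near-right (((horizontal distance between fixed_pin and corner_far_left below 0.0082 m and z of each of fixed_pin, moving_pin in the frame of jig below 0.033 m and horizontal distance between moving_pin and corner_near_right below 0.0082 m) or (horizontal distance between moving_pin and corner_far_left below 0.0082 m and z of each of moving_pin, fixed_pin in the frame of jig below 0.033 m and horizontal distance between fixed_pin and corner_near_right below 0.0082 m))), for 0.3 s.
2. the rule is seated across the second diagonal: far-right and near-left corners (((horizontal distance between fixed_pin and corner_far_right below 0.0082 m and z of each of fixed_pin, moving_pin in the frame of jig below 0.033 m and horizontal distance between moving_pin and corner_near_left below 0.0082 m) or (horizontal distance between moving_pin and corner_far_right below 0.0082 m and z of each of moving_pin, fixed_pin in the frame of jig below 0.033 m and horizontal distance between fixed_pin and corner_near_left below 0.0082 m))), for 0.3 s.
At the end, for the whole second after the job is handed in: The rule stands at rest in the second diagonal (far-right, near-left), each pin's axis within 8.2 mm of its inside corner (5.7 = touching both walls) and its tip 10 mm or more below the rail tops; the near rail is within 1.9 mm of square (diagonals within 3 mm); nothing is held (((horizontal distance between fixed_pin and corner_far_right below 0.0082 m and z of each of fixed_pin, moving_pin in the frame of jig below 0.033 m and horizontal distance between moving_pin and corner_near_left below 0.0082 m) or (horizontal distance between moving_pin and corner_far_right below 0.0082 m and z of each of moving_pin, fixed_pin in the frame of jig below 0.033 m and horizontal distance between fixed_pin and corner_near_left below 0.0082 m)) and y of corner_near_left in the frame of jig between 0.0981 and 0.1019 m and linear speed of rule below 0.01 m/s and contact force between the fingers and anything else below 0.3 N).
It fails at once if rule and frame press on each other with more than 25 N (contact force between rule and jig above 25 N).
It fails at once if something else on the bench (knob, screwdriver, bracket, multimeter, pen, tape) is shifted by more than 20 mm (distance of any of dial_a, dial_b, screwdriver, bracket, multimeter, marker, tape_roll from where it was at the start of the episode above 0.02 m).
It also fails if it takes over 72 s, if anything falls off the work surface, if the arm or the gripper's body presses on something with over 40 N, if the wrist force passes 120 N, or if a joint passes its speed limit or range.

## Working session

There is one attempt and no reset: what is moved stays moved. The work goes in short steps, Python scripts to look and compute and a tool call to move; the robot and the scene stay as the last step left them, time stands still between calls to the robot, and variables do not carry over. Pictures are saved under pics/ and viewed, and the job is handed in when it is done.

Besides the shell and the picture viewer there is one more tool, called after ">>>" as a command line: name --argument value ..., lists and objects as JSON in quotes. carry_out: Moves the arm, as the interface text tells. Its arguments: {"type":"object","properties":{"targets":{"type":"array"},"claw":{"type":"number"},"grip_force":{"type":"number"}},"required":["targets"]}

```bash
ls; mkdir -p pics; python3 - <<'E'
from bench import *
import cv2, numpy as np
s=sense(); print({k:np.round(v,3) for k,v in s.items()})
for n in ["scene","side","wrist"]:
    c=camera(n); cv2.imwrite(f"pics/a_{n}.png",c["image"][:,:,::-1]); print(n,c["vertical_fov"],c["cx"],c["cy"],np.round(c["R"],3).tolist(),np.round(c["t"],1).tolist(),c.keys())
E
```

```text
pics
{'time': np.float64(0.0), 'qpos': array([-1.274,  0.478,  0.022,  1.556, -0.012,  1.109, -0.083]), 'joint_velocities': array([ 0.001,  0.001, -0.002,  0.   , -0.002, -0.   , -0.001]), 'joint_efforts': array([-1.0000e-03, -5.9645e+01,  1.6080e+00, -2.8120e+01,  1.3000e-02,
        1.0000e-02,  0.0000e+00]), 'tool_pos': array([265.703, 620.203, 403.716]), 'tcp_rot': array([-6.310e-01, -3.077e+00,  3.000e-03]), 'force': array([ 0.101,  0.091, -0.523]), 'ft_torque': array([ 0.012,  0.015, -0.059]), 'width': np.float64(85.642)}
scene 47.21870488655582 323.11564818723775 231.87824984782205 [[0.425, 0.905, 0.013], [0.645, -0.293, -0.705], [-0.635, 0.308, -0.709]] [-205.3, -284.4, 1779.7] dict_keys(['image', 'vertical_fov', 'cx', 'cy', 'R', 't', 'shot'])
side 57.0929295123771 327.33921187038993 242.5232274628299 [[0.99, -0.14, -0.0], [-0.102, -0.718, -0.689], [0.096, 0.682, -0.725]] [-506.6, 84.6, 1118.9] dict_keys(['image', 'vertical_fov', 'cx', 'cy', 'R', 't', 'shot'])
wrist 65.96859870961502 318.51816984532525 238.13300547740872 [[0.394, 0.919, -0.001], [0.87, -0.373, 0.324], [0.297, -0.129, -0.946]] [-674.1, -42.4, 380.9] dict_keys(['image', 'vertical_fov', 'cx', 'cy', 'R', 't', 'shot'])
```

View pics/a_scene.png

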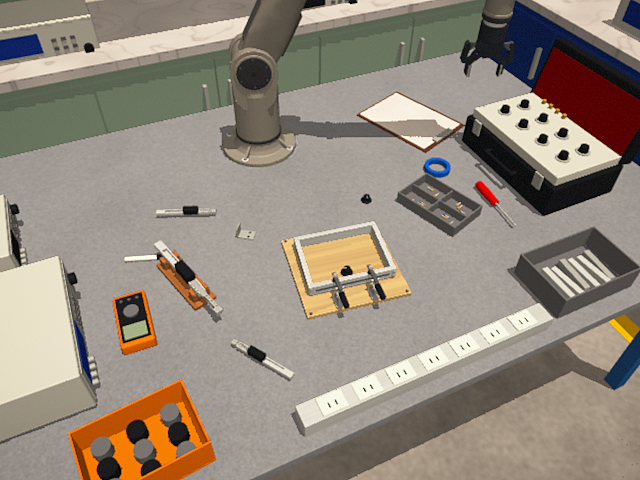

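View pics/a_side.png

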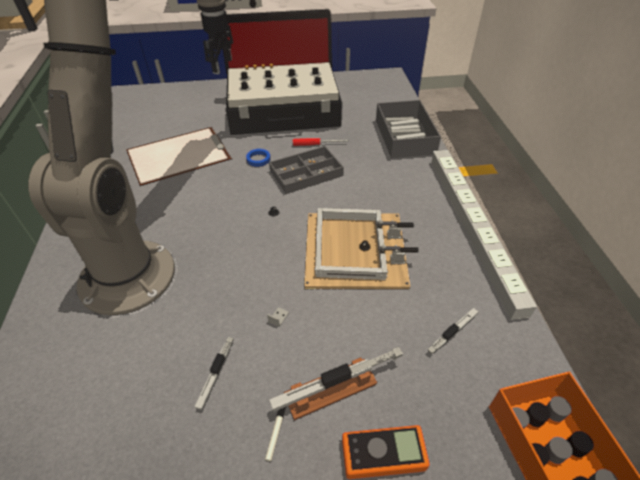

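View pics/a_wrist.png

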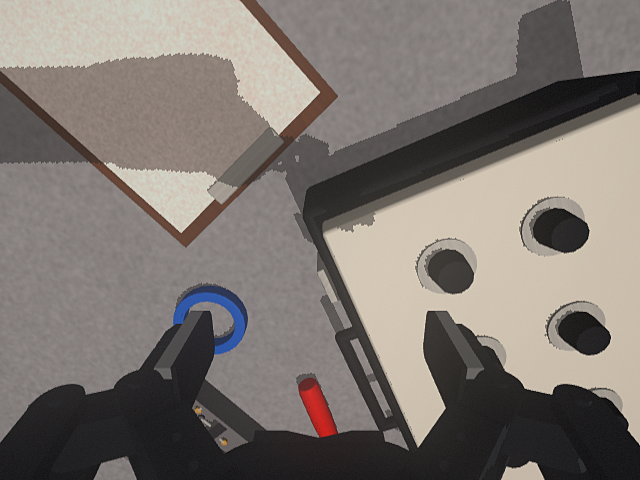

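```bash
cat > h.py <<'E'
from bench import *
import cv2, numpy as np
def f(c): return 240/np.tan(np.radians(c["vertical_fov"])/2)
def unproj(c,uv,z):
    R=np.array(c["R"]);t=np.array(c["t"]);d=R.T@np.array([(uv[0]-c["cx"])/f(c),(uv[1]-c["cy"])/f(c),1]);o=-R.T@t
    return o+d*(z-o[2])/d[2]
def proj(c,X):
    p=np.array(c["R"])@np.array(X,float)+np.array(c["t"]); return np.array([c["cx"]+f(c)*p[0]/p[2],c["cy"]+f(c)*p[1]/p[2]])
def crop(c,box,s,name):
    l,t,r,b=box; im=c["image"][t:b,l:r,::-1]; cv2.imwrite("pics/"+name+".png",cv2.resize(im,None,fx=s,fy=s,interpolation=cv2.INTER_CUBIC))
E
python3 - <<'E'
from h import *
for n in ["scene","side"]:
    c=camera(n)
    import pickle; pickle.dump(c,open(f"c_{n}.pkl","wb"))
    for th in ["jig","rule_grip","slide","dial_a"]:
        for r in cut_out(c,th)[:3]:
            m=r["mask"]; ys,xs=np.nonzero(m); print(n,th,round(r["confidence"],2),np.round(r["rect"]),m.sum(),np.round(unproj(c,(xs.mean(),ys.mean()),43)))
crop(pickle.load(open("c_scene.pkl","rb")),(270,210,420,325),5,"b1")
crop(pickle.load(open("c_side.pkl","rb")),(295,195,425,295),6,"b2")
crop(pickle.load(open("c_scene.pkl","rb")),(140,230,240,325),6,"b3")
crop(pickle.load(open("c_side.pkl","rb")),(260,335,415,425),5,"b4")
E
```

```text
scene jig 0.68 [286. 221. 411. 318.] 8161 [625. -11.  43.]
scene rule_grip 0.97 [231. 338. 293. 375.] 566 [ 775. -281.   43.]
scene rule_grip 0.94 [156. 240. 222. 317.] 920 [ 486. -364.   43.]
scene rule_grip 0.58 [159. 206. 215. 216.] 376 [ 260. -306.   43.]
scene slide 0.71 [343. 266. 353. 276.] 89 [632.  -7.  43.]
scene slide 0.7 [281. 220. 411. 322.] 8313 [624. -11.  43.]
scene slide 0.62 [200. 211. 217. 216.] 42 [ 287. -247.   43.]
scene dial_a 0.47 [341. 266. 351. 276.] 91 [630.  -5.  43.]
scene dial_a 0.42 [359. 195. 372. 200.] 58 [418. 163.  43.]
side jig 0.87 [306. 208. 418. 292.] 7845 [581. -33.  43.]
side rule_grip 0.91 [273. 350. 403. 410.] 1672 [ 466. -370.   43.]
side rule_grip 0.69 [196. 336. 235. 407.] 591 [ 235. -321.   43.]
side rule_grip 0.66 [431. 308. 480. 354.] 492 [ 743. -296.   43.]
side slide 0.93 [350. 346. 401. 372.] 358 [ 571. -340.   43.]
side slide 0.65 [222. 334. 232. 352.] 85 [ 261. -260.   43.]
side slide 0.55 [320. 208. 325. 276.] 333 [490.   4.  43.]
```

```bash
cd pics; python3 -c "
import cv2
for n in ['b1','b2','b3','b4']: print(n,cv2.imread(n+'.png').shape)"
```

```text
b1 (575, 750, 3)
b2 (600, 780, 3)
b3 (570, 600, 3)
b4 (450, 775, 3)
```

View pics/b1.png

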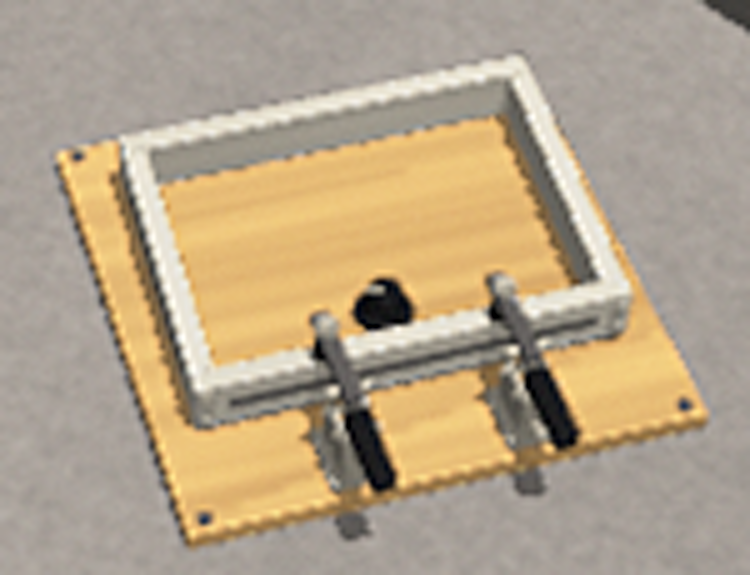

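View pics/b2.png

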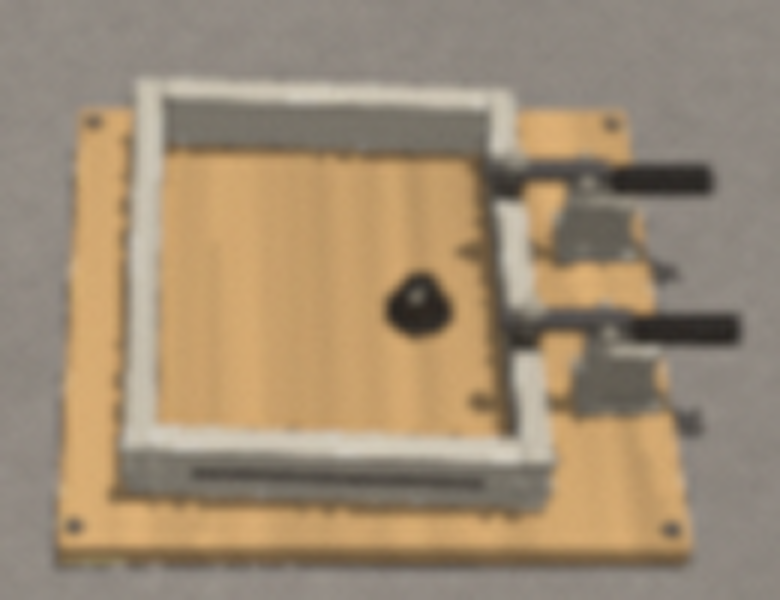

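View pics/b3.png

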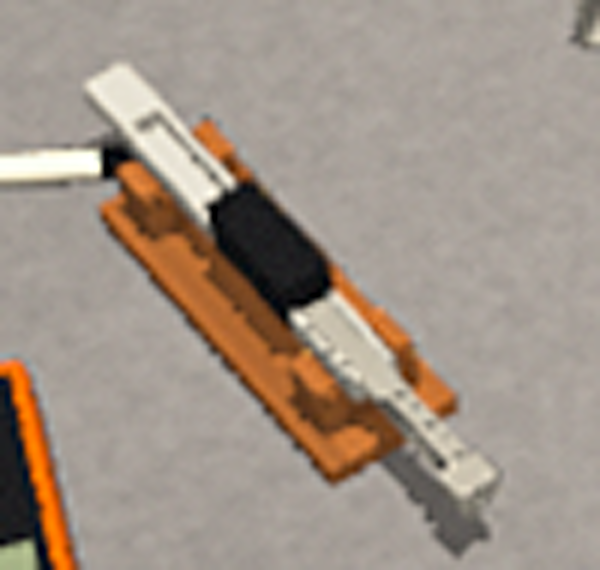

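View pics/b4.png

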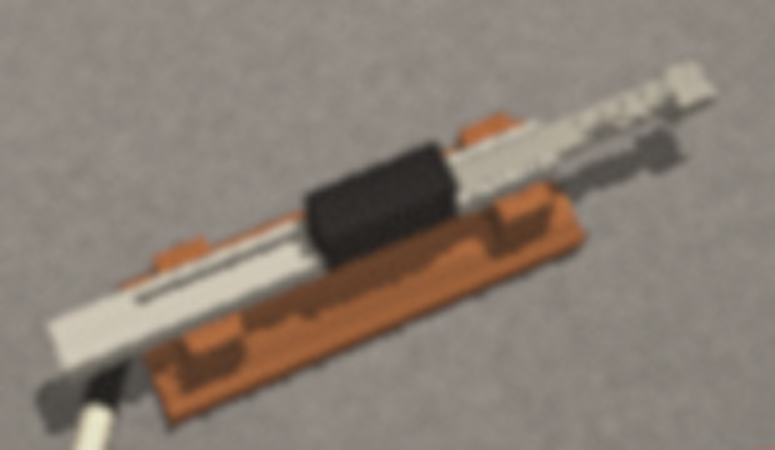

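```bash
python3 - <<'E'
from h import *
import pickle
c=camera("wrist");R=np.array(c["R"]);o=-R.T@np.array(c["t"]);print("cam",o,"fwd",R[2]); print("look at z=43:",unproj(c,(320,240),43))
A=pickle.load(open("c_scene.pkl","rb"));B=pickle.load(open("c_side.pkl","rb"))
def P(c,off,s,uv,z): return np.round(unproj(c,(off[0]+(uv[0]+.5)/s-.5,off[1]+(uv[1]+.5)/s-.5),z),1)[:2]
for n,uv in dict(FR=(205,375),FL=(597,287),NL=(503,80),NR=(150,148)).items(): print("scene",n,P(A,(270,210),5,uv,43))
for n,uv in dict(NL=(163,98),FL=(490,107),NR=(157,428),FR=(513,440)).items(): print("side",n,P(B,(295,195),6,uv,43))
# rule ends z beam top 46, ; grip top 64
for n,uv in dict(fix=(105,78),mov=(482,472)).items(): print("sc rule",n,P(A,(140,230),6,uv,46))
print("grip top sc",P(A,(140,230),6,(275,235),64))
for n,uv in dict(fix=(60,335),mov=(690,80)).items(): print("sd rule",n,P(B,(260,335),5,uv,46))
print("grip top sd",P(B,(260,335),5,(375,180),64))
E
```

```text
cam [189.53195682 652.94523306 374.27443735] fwd [ 0.29766512 -0.12709488 -0.94617248]
look at z=43: [296.02493773 609.00022389  43.        ]
scene FR [ 635.4 -105. ]
scene FL [664.7  94. ]
scene NL [517.1 121.7]
scene NR [485.7 -68.9]
side NL [513.8 125.7]
side FL [662.1  98.4]
side NR [485.1 -72.4]
side FR [628.1 -99.2]
sc rule fix [ 349.1 -405.5]
sc rule mov [ 615.  -323.4]
grip top sc [ 481.8 -364.8]
sd rule fix [ 347.1 -400.4]
sd rule mov [ 613.5 -327.7]
grip top sd [ 474.8 -363. ]
```

>>> carry_out --targets '[{"delta_pos": [2.5,-6,0],"spin": 0.05},{"delta_pos": [5,-12,0],"spin": 0.1},{"delta_pos": [7.5,-18,0],"spin": 0.2},{"delta_pos": [10,-24,0],"spin": 0.3},{"delta_pos": [13,-30,0],"spin": 0.4},{"delta_pos": [16,-36,0],"spin": 0.5},{"delta_pos": [19,-42,0],"spin": 0.6},{"delta_pos": [22,-48,0],"spin": 0.68},{"delta_pos": [25,-54,0],"spin": 0.68},{"delta_pos": [28,-60,0],"spin": 0.68}]' --claw 0 --grip_force 20

```text
time: 1.95
tool_pos: [529.7, 52.1, 405.2]
tcp_rot: [-0.431, 3.111, 0.001]
force: [0.4, 0.7, -0.2]
width: 85.4
```

```bash
python3 - <<'E'
from h import *
s=sense();print(s["time"],s["tool_pos"],s["tcp_rot"],s["qpos"])
c=camera("wrist");import pickle;pickle.dump(c,open("c_w1.pkl","wb"))
cv2.imwrite("pics/w1.png",c["image"][:,:,::-1])
E
```

```text
1.95 [529.71641017  52.09757038 405.19995386] [-4.31152738e-01  3.11075487e+00  5.61743711e-04] [-0.39503254  0.24128141  0.21296307  1.90800289 -0.060519    0.99727338
  1.69099045]
```

View pics/w1.png

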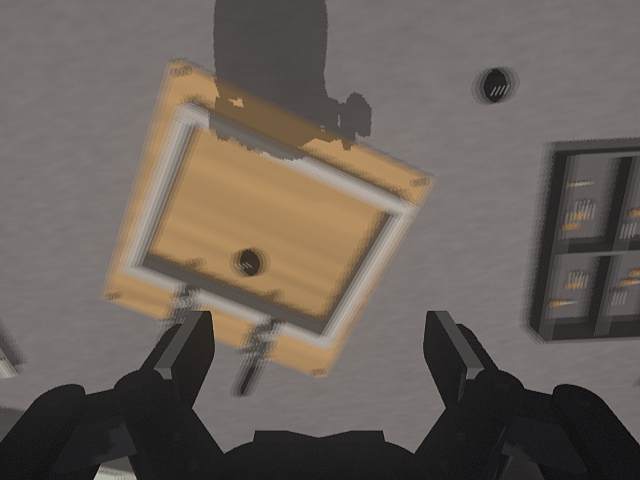

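```bash
python3 - <<'E'
from h import *
for i in range(5): c=camera("wrist")
s=sense();print(s["time"],s["tool_pos"],s["tcp_rot"],s["joint_velocities"])
import pickle;pickle.dump(c,open("c_w1.pkl","wb"))
cv2.imwrite("pics/w2.png",c["image"][:,:,::-1])
E
```

```text
2.25 [528.71733307  55.25128487 404.67381344] [ 4.33495080e-01 -3.11126003e+00 -1.20894648e-03] [-0.01545776 -0.00212123 -0.00799221  0.00369717  0.0031078   0.00033312
  0.00301039]
```

View pics/w2.png

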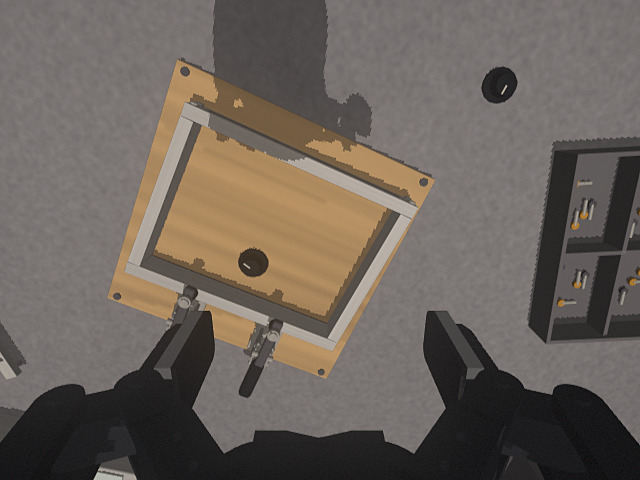

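```bash
python3 - <<'E'
from h import *
import pickle;c=pickle.load(open("c_w1.pkl","rb"))
crop(c,(170,90,250,150),8,"w2NR");crop(c,(350,175,450,235),8,"w2NL")
crop(c,(110,225,210,285),8,"w2FR");crop(c,(290,300,370,360),8,"w2FL")
ims=[cv2.imread(f"pics/w2{n}.png")[:480,:640] for n in ["NR","NL","FR","FL"]]
ims=[cv2.copyMakeBorder(i,0,480-i.shape[0],0,640-i.shape[1],cv2.BORDER_CONSTANT) for i in ims]
E
```

```text
(no output)
```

View pics/w2NR.png

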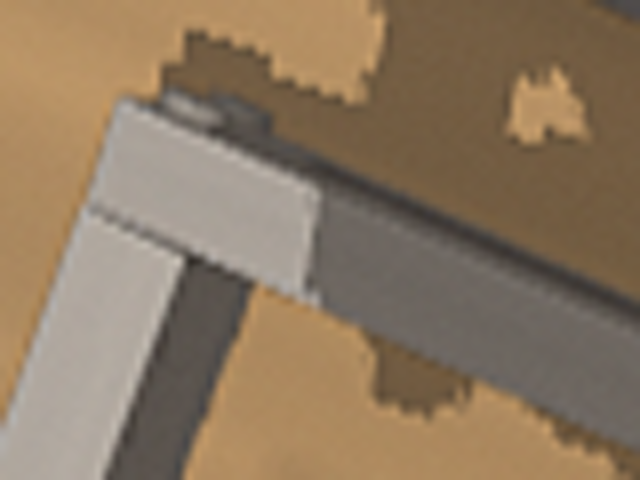

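View pics/w2NL.png

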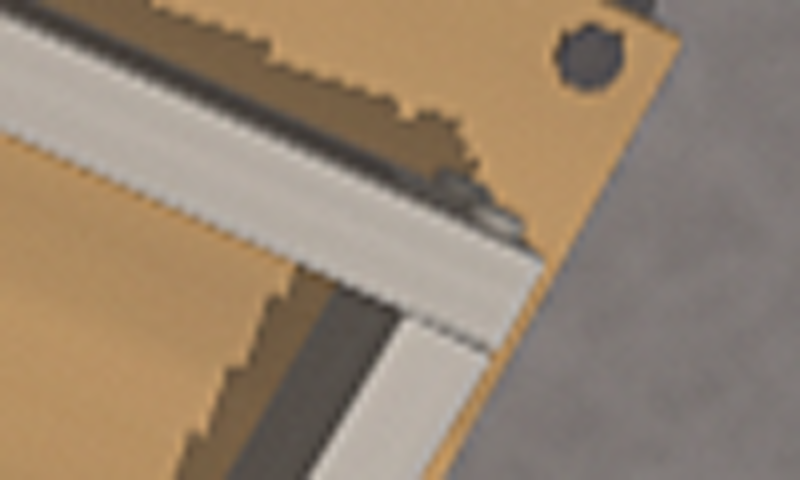

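View pics/w2FR.png

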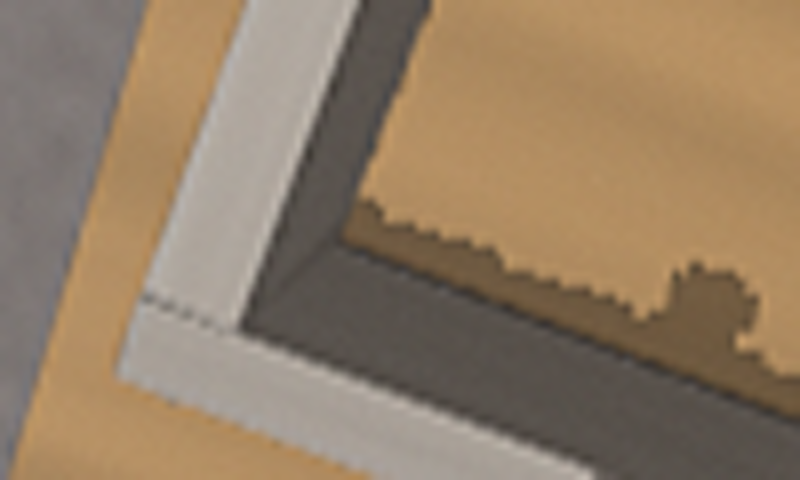

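View pics/w2FL.png

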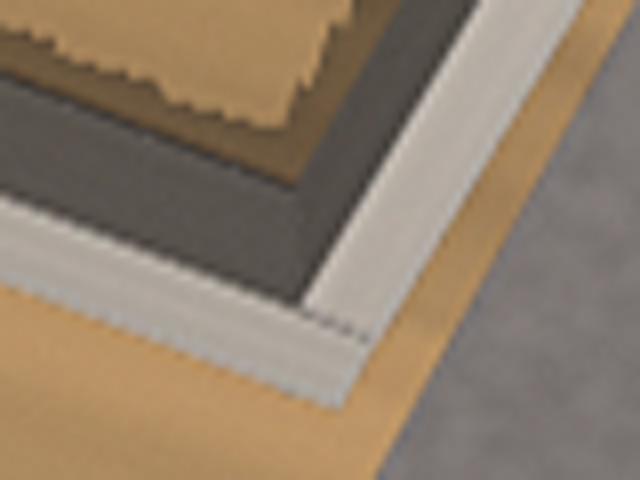

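```bash
cat >> h.py <<'E'
def jigfit(Q):  # Q dict of FR,FL,NL,NR xy -> center, angle, shift
    from scipy.optimize import least_squares
    def M(p): 
        a=p[2];X=np.array([np.cos(a),np.sin(a)]);Y=np.array([-X[1],X[0]]);c=p[:2]
        g=lambda x,y:c+x*X+y*Y
        return dict(FL=g(75,100),FR=g(75,-100),NL=g(-75,100+p[3]),NR=g(-75,-100+p[3]))
    r=least_squares(lambda p:np.concatenate([M(p)[k]-Q[k][:2] for k in Q]),[574,8,-.14,0])
    return r.x,np.round(r.fun,1),M
E
python3 - <<'E'
from h import *
import pickle;c=pickle.load(open("c_w1.pkl","rb"))
px=dict(NR=(185/8+170,260/8+90),NL=(402/8+350,315/8+175),FR=(240/8+110,330/8+225),FL=(300/8+290,308/8+300))
Q={k:unproj(c,np.array(v)-.44,43) for k,v in px.items()}
for k in Q: print(k,np.round(Q[k],1))
d=lambda a,b:np.linalg.norm(Q[a]-Q[b])
print("far",d("FR","FL"),"near",d("NL","NR"),"sides",d("FL","NL"),d("FR","NR"),"diag",d("FL","NR"),d("FR","NL"))
print(jigfit(Q)[:2])
E
```

```text
NR [486.3 -69.6  43. ]
NL [514.9 128.4  43. ]
FR [632.5 -97.3  43. ]
FL [661.7 100.8  43. ]
far 200.21379624354626 near 200.06614983663556 sides 149.38812204950702 148.85227405160165 diag 244.556806491484 254.51422621936567
(array([ 5.73376262e+02,  1.25284006e+01, -1.44927217e-01,  6.18428039e+00]), array([-0.6,  0.1, -0.4,  0. ,  0.6,  0. ,  0.4, -0.2]))
```

>>> carry_out --targets '[{"delta_pos": [-0.5,-5,0],"spin": 0},{"delta_pos": [-1,-11,0],"spin": 0},{"delta_pos": [-2,-17,-2],"spin": 0},{"delta_pos": [-3,-23,-4],"spin": 0},{"delta_pos": [-4,-29,-6],"spin": 0},{"delta_pos": [-4.5,-35,-7.5],"spin": 0},{"delta_pos": [-5.2,-40,-7.5],"spin": 0},{"delta_pos": [-5.2,-42,-7.5],"spin": 0},{"delta_pos": [-5.2,-42,-7.5],"spin": 0},{"delta_pos": [-5.2,-42,-7.5],"spin": 0}]'

```text
time: 3.5
tool_pos: [478.0, -362.1, 329.5]
tcp_rot: [-0.439, 3.11, 0.004]
force: [0.5, 0.4, 0.1]
width: 85.3
```

```bash
python3 - <<'E'
from h import *
c=camera("wrist")
s=sense();print(s["time"],s["tool_pos"],s["tcp_rot"],np.abs(s["joint_velocities"]).max(),s["qpos"])
import pickle;pickle.dump(c,open("c_w3.pkl","wb"))
cv2.imwrite("pics/w3.png",c["image"][:,:,::-1])
E
```

```text
3.55 [ 477.94385049 -362.08796548  329.59151311] [-0.43964171  3.11046753  0.00365785] 0.0064713176389087235 [ 0.26615664  0.45259939  0.36709718  1.83193879 -0.20489162  0.89536196
  2.58014753]
```

View pics/w3.png

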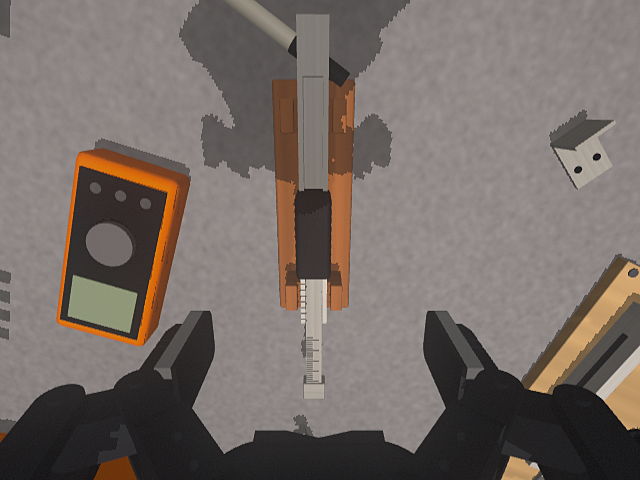

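```bash
python3 - <<'E'
from h import *
import pickle;c=pickle.load(open("c_w3.pkl","rb"))
crop(c,(270,175,360,295),5,"w3a")
c2=cv2.convertScaleAbs(cv2.imread("pics/w3a.png"),alpha=2.2); cv2.imwrite("pics/w3a.png",c2)
for n,uv,z in [("beam end L",(297,14),46),("beam end R",(329,14),46),("tongue end L",(304,384),45),("tongue R",(323,384),45)]: print(n,np.round(unproj(c,uv,z),1))
E
```

```text
beam end L [ 348.6 -412.4   46. ]
beam end R [ 343.3 -394.    46. ]
tongue end L [ 609.5 -336.6   45. ]
tongue R [ 605.1 -321.3   45. ]
```

View pics/w3a.png

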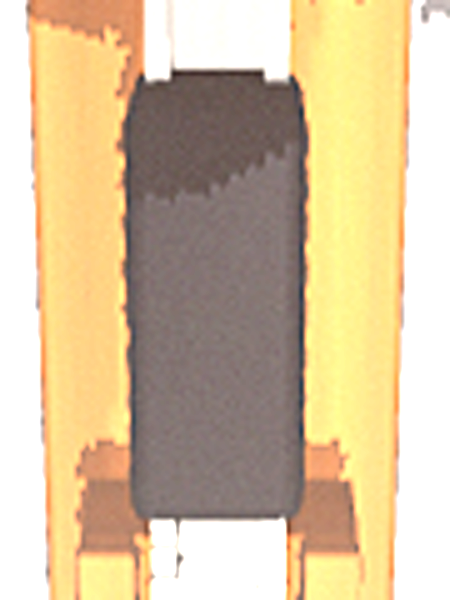

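```bash
python3 - <<'E'
from h import *
import pickle;c=pickle.load(open("c_w3.pkl","rb"))
for uv in [(313.2,190),(313.2,234.6),(313.2,278)]: print(np.round(unproj(c,uv,64),1))
print(proj(c,(477.8,-365.8,64)), unproj(c,(313.5,398),45),unproj(c,(313.5,398),34))
E
```

```text
[ 445.  -374.8   64. ]
[ 474.1 -366.6   64. ]
[ 504.8 -357.9   64. ]
[312.87154677 239.9753056 ] [ 621.36745927 -324.95633994   45.        ] [ 631.03095731 -322.3462166    34.        ]
```

>>> carry_out --targets '[{"delta_pos": [-0.1,-0.4,-2],"spin": 0},{"delta_pos": [-0.1,-0.4,-4],"spin": 0},{"delta_pos": [-0.1,-0.4,-6],"spin": 0},{"delta_pos": [-0.1,-0.4,-8],"spin": 0},{"delta_pos": [-0.1,-0.4,-9.5],"spin": 0},{"delta_pos": [-0.1,-0.4,-11],"spin": 0},{"delta_pos": [-0.1,-0.4,-12],"spin": 0},{"delta_pos": [-0.1,-0.4,-12],"spin": 0},{"delta_pos": [-0.1,-0.4,-12],"spin": 0},{"delta_pos": [-0.1,-0.4,-12],"spin": 0}]'

```text
time: 4.8
tool_pos: [477.2, -366.3, 210.2]
tcp_rot: [-0.439, 3.11, 0.002]
force: [-0.4, -0.7, -0.4]
width: 85.3
```

>>> carry_out --targets '[{"delta_pos": [0,0,0],"spin": 0},{"delta_pos": [0,0,0],"spin": 0},{"delta_pos": [0,0,0],"spin": 0},{"delta_pos": [0,0,0],"spin": 0},{"delta_pos": [0,0,0],"spin": 0},{"delta_pos": [0,0,0],"spin": 0},{"delta_pos": [0,0,1],"spin": 0},{"delta_pos": [0,0,3],"spin": 0},{"delta_pos": [0,0,5],"spin": 0},{"delta_pos": [0,0,5],"spin": 0}]' --claw 255 --grip_force 25

```text
time: 6.05
tool_pos: [477.8, -367.0, 262.9]
tcp_rot: [-0.439, 3.106, -0.002]
force: [-0.2, -0.8, -2.5]
width: 23.7
```

```bash
python3 - <<'E'
from h import *
c=camera("wrist")
s=sense();print(s["time"],s["tool_pos"],s["tcp_rot"],s["width"],s["force"])
import pickle;pickle.dump(c,open("c_w4.pkl","wb"))
cv2.imwrite("pics/w4.png",c["image"][:,:,::-1])
c=camera("side");cv2.imwrite("pics/s4.png",cv2.resize(c["image"][280:480,200:480,::-1],None,fx=2.5,fy=2.5))
E
```

```text
6.1 [ 477.48556464 -366.51376761  261.61203383] [-4.39209849e-01  3.10745288e+00  2.10498530e-05] 23.543172807727817 [ 0.26490003 -0.14274494 -4.23630227]
```

View pics/w4.png

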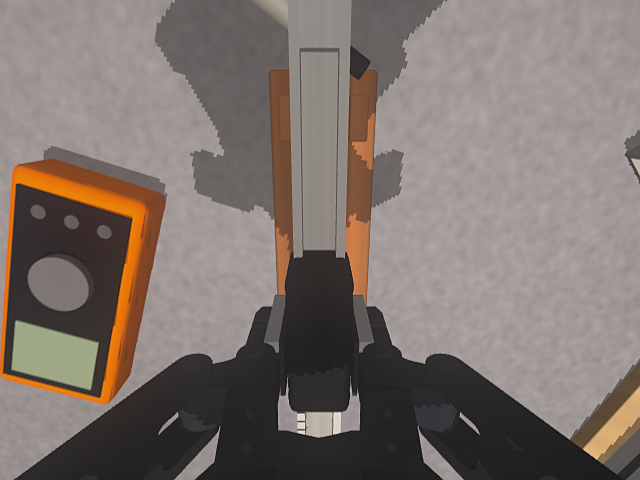

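View pics/s4.png

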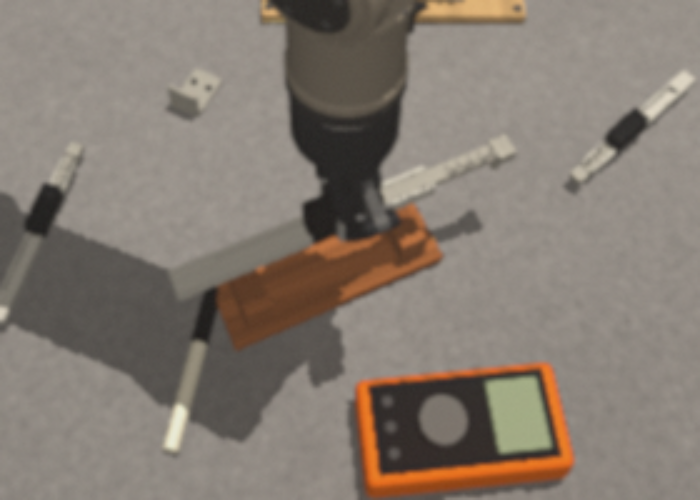

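```bash
python3 - <<'E'
from h import *
import pickle;c=pickle.load(open("c_w4.pkl","rb"))
im=cv2.convertScaleAbs(c["image"][230:440,240:400,::-1],alpha=4);cv2.imwrite("pics/w4a.png",cv2.resize(im,None,fx=2.8,fy=2.8))
T=np.array([477.48,-366.51]);u=np.array([np.cos(np.radians(16)),np.sin(np.radians(16))]);v=np.array([-u[1],u[0]])
for uv,z in [((320,256),97.4),((320,256),115.4),((320,410),115.4),((319.5,0),97.4),((288,410),115.4),((349,410),115.4)]:
    p=unproj(c,uv,z)[:2]-T; print(uv,z,np.round([p@u,p@v],1))
E
```

```text
(320, 256) 97.4 [-28.5  -0.7]
(320, 256) 115.4 [-35.8  -0.7]
(320, 410) 115.4 [30.2 -0.6]
(319.5, 0) 97.4 [-115.4   -1. ]
(288, 410) 115.4 [ 30.3 -13.3]
(349, 410) 115.4 [30.2 11. ]
```

View pics/w4a.png

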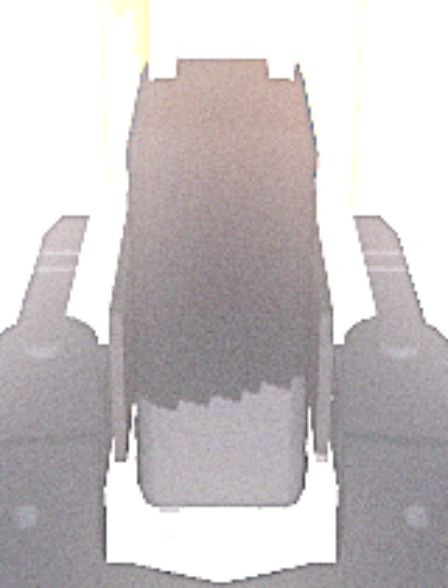

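```bash
python3 - <<'E'
from h import *
import pickle;A=pickle.load(open("c_scene.pkl","rb"))
for n,uv in dict(strip1=(300,405),strip2=(545,308),box=(575,250),boxnearcorner=(520,265),bracket=(245,230),tray1=(398,190),tray2=(440,215),tray3=(480,205),dialb=(366,198),smallrule1=(231,340),smallrule2=(293,376)).items(): print(n,np.round(unproj(A,uv,40)[:2]))
E
```

```text
strip1 [ 907. -251.]
strip2 [923. 363.]
box [811. 560.]
boxnearcorner [793. 397.]
bracket [ 393. -185.]
tray1 [420. 265.]
tray2 [557. 317.]
tray3 [569. 441.]
dialb [412. 166.]
smallrule1 [ 703. -327.]
smallrule2 [ 841. -238.]
```

>>> carry_out --targets '[{"delta_pos": [1,2,3],"spin": 0.05},{"delta_pos": [3,7,5],"spin": 0.15},{"delta_pos": [5,12,5],"spin": 0.25},{"delta_pos": [7.5,17,5],"spin": 0.35},{"delta_pos": [10,22,5],"spin": 0.45},{"delta_pos": [12,27.5,5],"spin": 0.55},{"delta_pos": [14.5,33,5],"spin": 0.65},{"delta_pos": [17,38.5,5],"spin": 0.75},{"delta_pos": [19.5,44,5],"spin": 0.767},{"delta_pos": [22,49.5,5],"spin": 0.767}]'

```text
time: 7.4
tool_pos: [697.4, 130.4, 309.5]
tcp_rot: [1.571, -2.72, -0.004]
force: [0.7, -0.4, -2.7]
width: 23.7
```

```bash
python3 - <<'E'
from h import *
s=sense();print(s["time"],s["tool_pos"],s["tcp_rot"],s["width"],s["force"],s["qpos"],np.abs(s["joint_velocities"]).max())
a=2*np.arctan2(s["tcp_rot"][1],s["tcp_rot"][0]);print(np.degrees(a)%360-180)
E
```

```text
7.4 [697.4443157  130.36748554 309.49664346] [ 1.57141246 -2.71976849 -0.00354818] 23.715635051485073 [ 0.72274575 -0.41237845 -2.73427853] [-0.34349926  0.62311987  0.10687807  1.5493801  -0.07779641  0.97428764
  2.40586605] 0.72202182681128
60.036439917522245
```

>>> carry_out --targets '[{"delta_pos": [1.5,4,0],"spin": 0},{"delta_pos": [3,7,-1],"spin": 0},{"delta_pos": [3.4,8.2,-2.5],"spin": 0},{"delta_pos": [3.4,8.2,-4],"spin": 0},{"delta_pos": [3.4,8.2,-5.5],"spin": 0},{"delta_pos": [3.4,8.2,-6.5],"spin": 0},{"delta_pos": [3.4,8.2,-6.9],"spin": 0},{"delta_pos": [3.4,8.2,-6.9],"spin": 0},{"delta_pos": [3.4,8.2,-6.9],"spin": 0},{"delta_pos": [3.4,8.2,-6.9],"spin": 0}]'

```text
time: 8.65
tool_pos: [731.6, 212.5, 241.2]
tcp_rot: [-1.572, 2.72, 0.003]
force: [0.1, -0.3, -2.9]
width: 24.0
```

```bash
python3 - <<'E'
from h import *
c=camera("side")
s=sense();print(s["time"],s["tool_pos"],s["tcp_rot"],s["width"],s["force"])
cv2.imwrite("pics/s5.png",cv2.resize(c["image"][140:300,280:480,::-1],None,fx=3.8,fy=3.7,interpolation=cv2.INTER_CUBIC))
c=camera("wrist");cv2.imwrite("pics/w5.png",c["image"][:,:,::-1])
X=np.array([.9895,-.1444]);Y=np.array([.1444,.9895])
E
```

```text
8.7 [731.57814562 212.47786074 241.07176139] [-1.57163589  2.71982666  0.00334811] 23.85230755186286 [-0.65300316  0.40271543 -3.27196453]
```

View pics/s5.png

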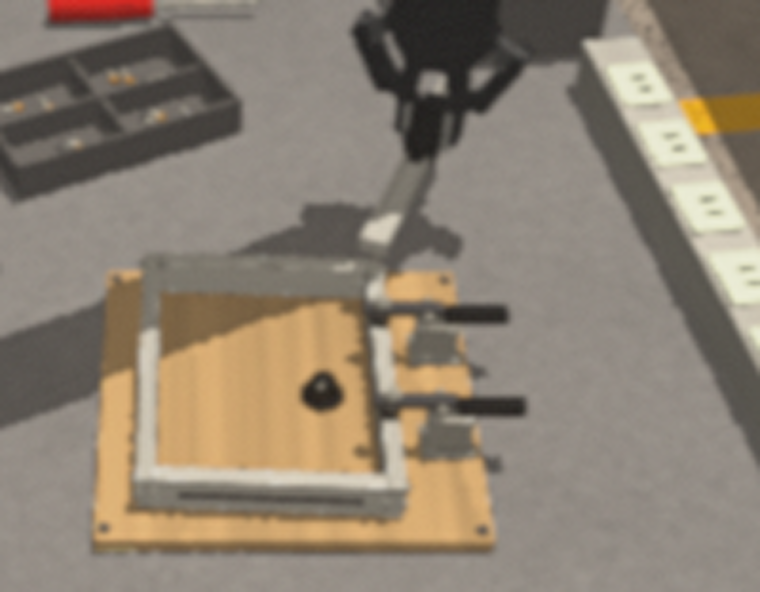

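View pics/w5.png

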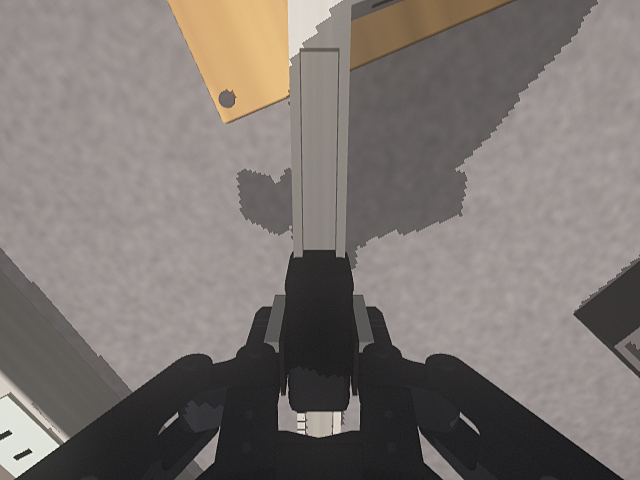

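>>> carry_out --targets '[{"delta_pos": [0,0,-0.2],"spin": 0},{"delta_pos": [0,0,-0.4],"spin": 0},{"delta_pos": [0,0,-0.5],"spin": 0},{"delta_pos": [0,0,-0.6],"spin": 0},{"delta_pos": [0,0,-0.7],"spin": 0},{"delta_pos": [0,0,-0.8],"spin": 0},{"delta_pos": [0,0,-0.8],"spin": 0},{"delta_pos": [0,0,-0.8],"spin": 0},{"delta_pos": [0,0,-0.8],"spin": 0},{"delta_pos": [0,0,-0.8],"spin": 0}]'

```text
time: 10.0
tool_pos: [731.6, 212.5, 233.1]
tcp_rot: [-1.572, 2.72, 0.003]
force: [0.9, 2.0, 0.5]
width: 23.3
```

```bash
python3 - <<'E'
from h import *
s=sense();print(s["time"],s["tool_pos"],s["tcp_rot"],s["width"],s["force"],s["ft_torque"])
E
```

```text
10.0 [731.64735403 212.53583535 233.10840873] [-1.5716621   2.71952191  0.00322077] 23.27697228934504 [0.86912152 1.98173047 0.46127913] [-0.0485568   0.07791154  0.01717939]
```

>>> carry_out --targets '[{"delta_pos": [0,0,-0.1],"spin": 0},{"delta_pos": [0,0,-0.2],"spin": 0},{"delta_pos": [0,0,-0.3],"spin": 0},{"delta_pos": [0,0,-0.4],"spin": 0},{"delta_pos": [0,0,-0.5],"spin": 0},{"delta_pos": [0,0,-0.6],"spin": 0},{"delta_pos": [0,0,-0.6],"spin": 0},{"delta_pos": [0,0,-0.6],"spin": 0},{"delta_pos": [0,0,-0.6],"spin": 0},{"delta_pos": [0,0,-0.6],"spin": 0}]'

```text
time: 11.25
tool_pos: [731.6, 212.4, 227.0]
tcp_rot: [-1.572, 2.72, 0.003]
force: [0.2, 0.9, -0.9]
width: 23.8
```

```bash
python3 - <<'E'
from h import *
s=sense();print(s["time"],s["tool_pos"],s["tcp_rot"],s["width"],s["force"],s["ft_torque"])
c=camera("side")
cv2.imwrite("pics/s6.png",cv2.resize(c["image"][140:300,280:480,::-1],None,fx=3.8,fy=3.7,interpolation=cv2.INTER_CUBIC))
E
```

```text
11.25 [731.5593797  212.44500519 226.97493585] [-1.57167555  2.71992677  0.00332137] 23.809297378090275 [ 0.17890375  0.9250154  -0.91656151] [-0.03245025  0.02535922 -0.00563632]
```

View pics/s6.png

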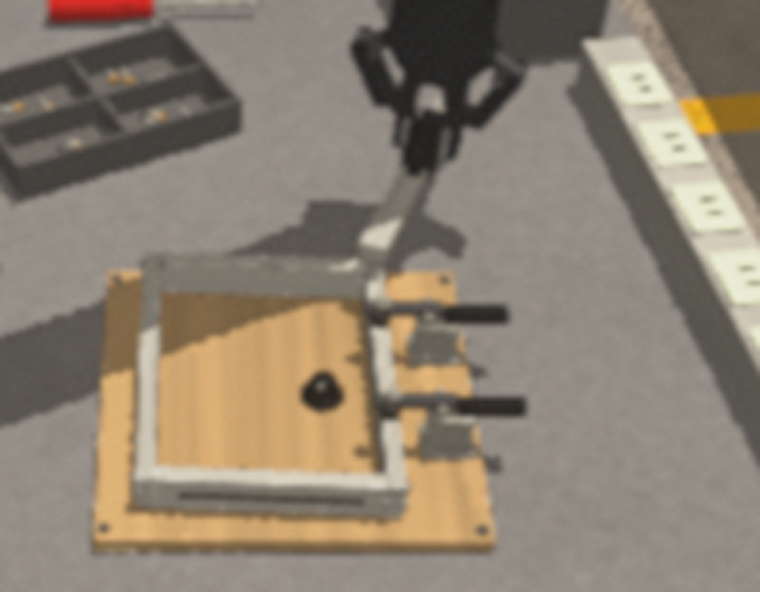

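>>> carry_out --targets '[{"delta_pos": [0,0,3],"spin": 0},{"delta_pos": [-0.5,-1,5.8],"spin": 0},{"delta_pos": [-3,-4,6],"spin": -0.06},{"delta_pos": [-6,-8,6],"spin": -0.12},{"delta_pos": [-9.5,-12,6],"spin": -0.2},{"delta_pos": [-13,-16,6],"spin": -0.275},{"delta_pos": [-16,-19.5,6],"spin": -0.275},{"delta_pos": [-17.5,-21.3,6],"spin": -0.275},{"delta_pos": [-17.5,-21.3,5],"spin": -0.275},{"delta_pos": [-17.5,-21.3,4],"spin": -0.275}]'

```text
time: 12.55
tool_pos: [557.4, 0.7, 266.5]
tcp_rot: [-1.185, 2.907, 0.004]
force: [0.3, 0.6, -2.1]
width: 23.5
```

```bash
cat > look.py <<'E'
from h import *
import sys,pickle
tag=sys.argv[1]
s=sense();print(round(float(s["time"]),2),np.round(s["tool_pos"],1),s["width"],np.round(s["force"],2),np.round(s["ft_torque"],3))
a=2*np.arctan2(s["tcp_rot"][1],s["tcp_rot"][0]);print("phi",(np.degrees(a)%360)-180,s["tcp_rot"][2])
c=camera("wrist");pickle.dump(c,open(f"c_{tag}w.pkl","wb"));cv2.imwrite(f"pics/{tag}w.png",c["image"][:,:,::-1])
c=camera("side");pickle.dump(c,open(f"c_{tag}s.pkl","wb"));crop(c,(295,190,425,295),6,f"{tag}s")
c=camera("scene");pickle.dump(c,open(f"c_{tag}c.pkl","wb"));crop(c,(265,205,425,325),5,f"{tag}c")
E
python3 look.py p1
```

```text
12.55 [557.4   0.7 266.5] 23.486085442437748 [ 0.34  0.58 -2.13] [ 0.021 -0.026 -0.038]
phi 44.37006963842438 0.003797533391554145
```

View pics/p1w.png

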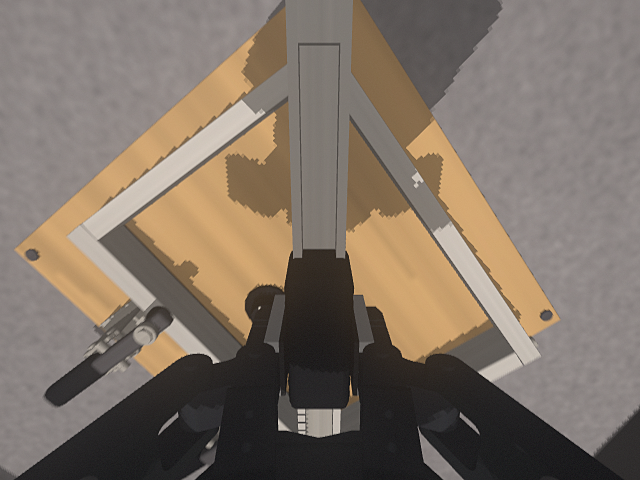

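View pics/p1s.png

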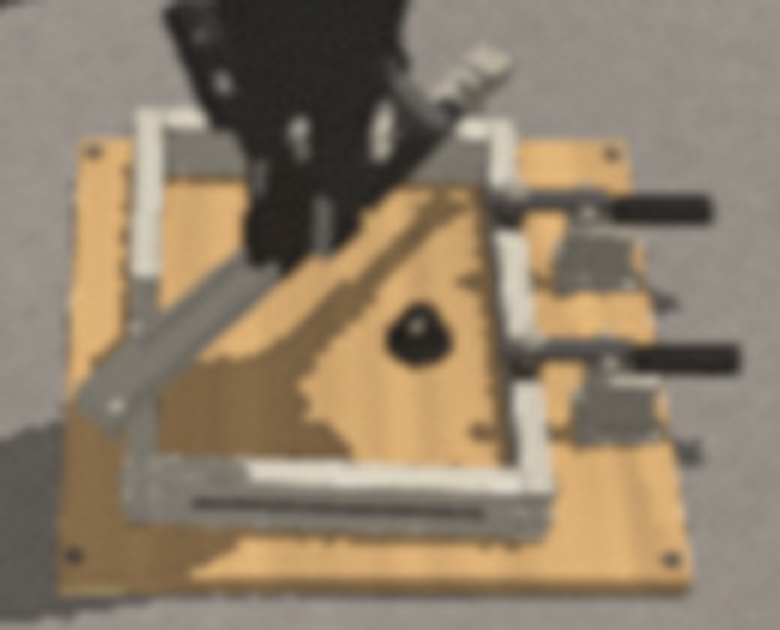

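View pics/p1c.png

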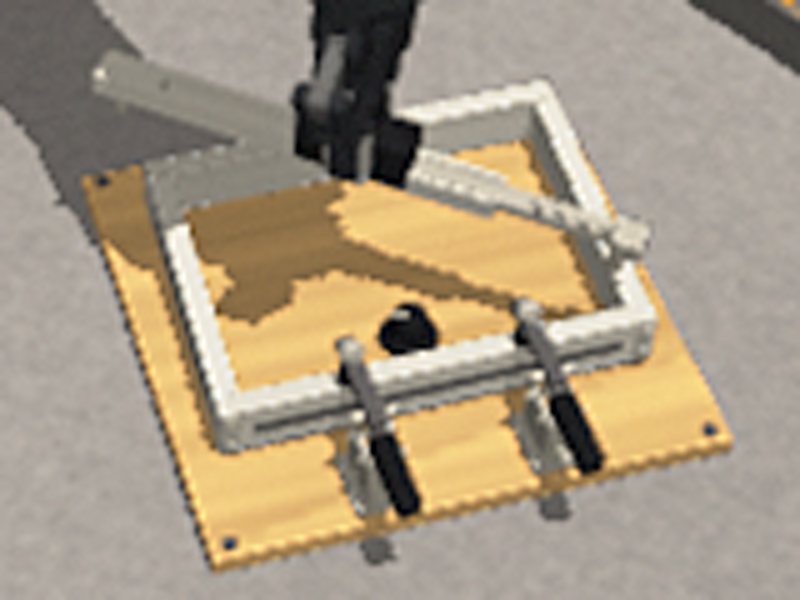

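```bash
python3 - <<'E'
from h import *
import pickle
A=pickle.load(open("c_p1c.pkl","rb"));B=pickle.load(open("c_p1s.pkl","rb"))
T=np.array([557.4,.7,266.5]);u=np.array([np.cos(np.radians(44.37)),np.sin(np.radians(44.37)),0])
for n,d,dz,dz0 in [("fixend",-137,-176+12+9,-176+12),("movend",149,-176-9.5+10,-176+10)]:
    for nm,z in (("tilt",dz),("flat",dz0)):
        X=T+u*d+[0,0,z]; print(n,nm,"scene crop",np.round((proj(A,X)-[265,205])*5),"side crop",np.round((proj(B,X)-[295,190])*6))
J=lambda x,y,z:[573.4+.9895*x+.1444*y,12.5-.1444*x+.9895*y,z]
for n,p in dict(FL=(75,100),FR=(75,-100),NL=(-75,106.2),NR=(-75,-93.8)).items(): print(n,np.round((proj(A,J(*p,43))-[265,205])*5),np.round((proj(B,J(*p,43))-[295,190])*6))
E
```

```text
fixend tilt scene crop [102.  58.] side crop [ 94. 391.]
fixend flat scene crop [103.  70.] side crop [ 95. 407.]
movend tilt scene crop [648. 236.] side crop [497.  46.]
movend flat scene crop [650. 223.] side crop [499.  29.]
FL [629. 302.] [486. 131.]
FR [241. 390.] [522. 463.]
NL [535.  96.] [161. 121.]
NR [172. 171.] [155. 450.]
```

>>> carry_out --targets '[{"delta_pos": [-0.25,-0.35,-0.6],"spin": 0},{"delta_pos": [-0.25,-0.35,-1.2],"spin": 0},{"delta_pos": [-0.25,-0.35,-1.8],"spin": 0},{"delta_pos": [-0.25,-0.35,-2.2],"spin": 0},{"delta_pos": [-0.25,-0.35,-2.6],"spin": 0},{"delta_pos": [-0.25,-0.35,-3],"spin": 0},{"delta_pos": [-0.25,-0.35,-3.3],"spin": 0},{"delta_pos": [-0.25,-0.35,-3.6],"spin": 0},{"delta_pos": [-0.25,-0.35,-3.6],"spin": 0},{"delta_pos": [-0.25,-0.35,-3.6],"spin": 0}]'

```text
time: 13.95
tool_pos: [554.5, -2.7, 230.1]
tcp_rot: [1.187, -2.908, -0.004]
force: [1.0, 0.1, -2.6]
width: 23.7
```

```bash
python3 look.py p2
```

```text
13.95 [554.5  -2.7 230.1] 23.66737853006226 [ 0.95  0.07 -2.57] [ 0.015 -0.003  0.008]
phi 44.39933221466592 -0.004296282416324192
```

View pics/p2c.png

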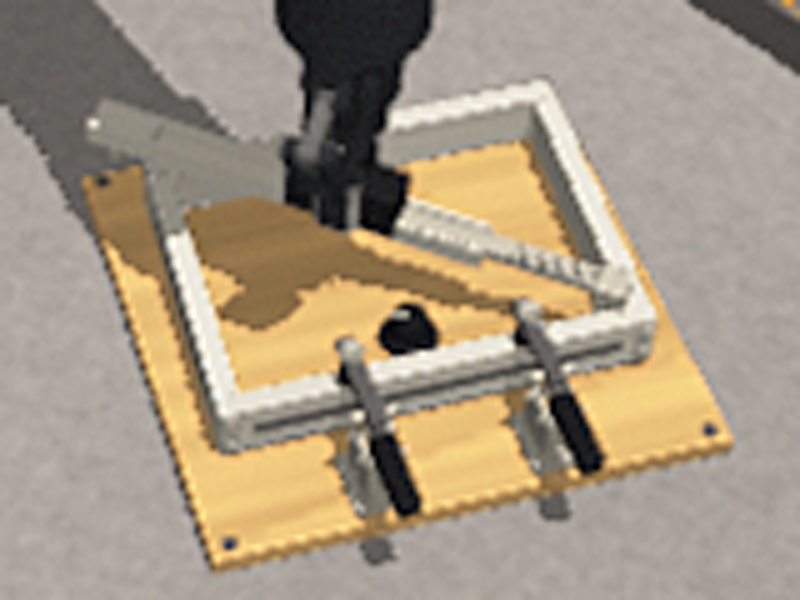

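View pics/p2s.png

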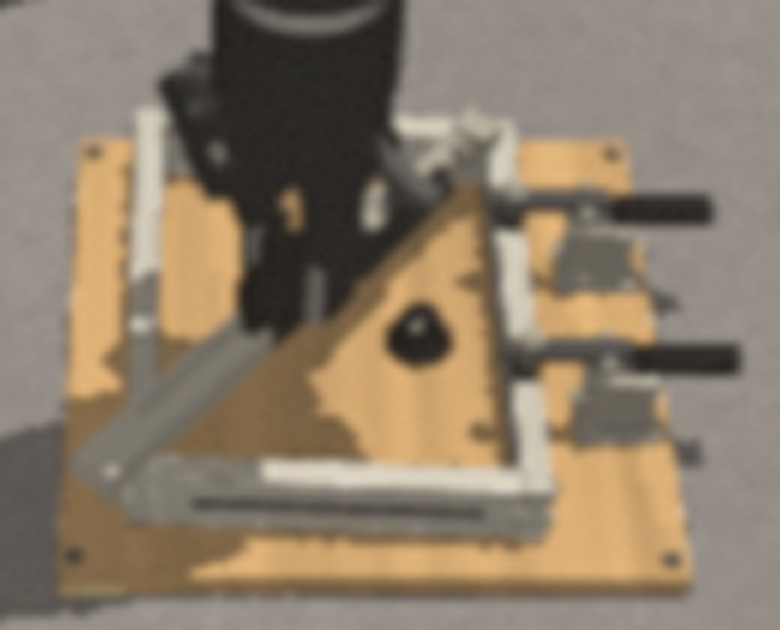

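>>> carry_out --targets '[{"delta_pos": [0.4,0.4,0],"spin": 0},{"delta_pos": [0.8,0.8,0],"spin": 0},{"delta_pos": [1.2,1.15,0],"spin": 0},{"delta_pos": [1.6,1.55,0],"spin": 0},{"delta_pos": [2,1.9,0],"spin": 0},{"delta_pos": [2.4,2.3,0],"spin": 0},{"delta_pos": [2.7,2.6,0],"spin": 0},{"delta_pos": [2.9,2.75,0],"spin": 0},{"delta_pos": [2.9,2.75,0],"spin": 0},{"delta_pos": [2.9,2.75,0],"spin": 0}]'

```text
time: 15.35
tool_pos: [583.4, 24.7, 230.1]
tcp_rot: [1.187, -2.908, -0.004]
force: [-1.2, -1.9, -3.6]
width: 23.7
```

```bash
python3 look.py p3
```

```text
15.35 [583.4  24.7 230.1] 23.749658333618566 [-1.18 -1.92 -3.57] [-0.711  0.34  -0.094]
phi 44.40397569691112 -0.004343960453071962
```

View pics/p3c.png

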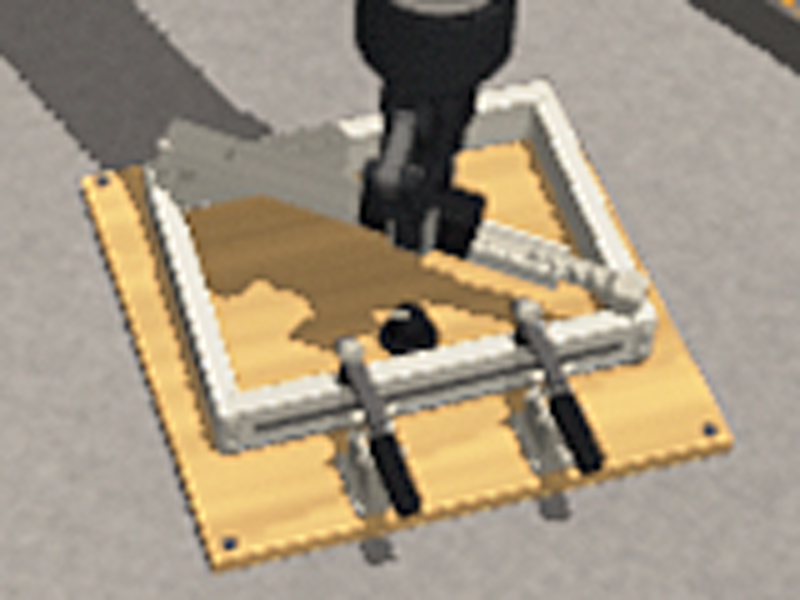

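View pics/p3s.png

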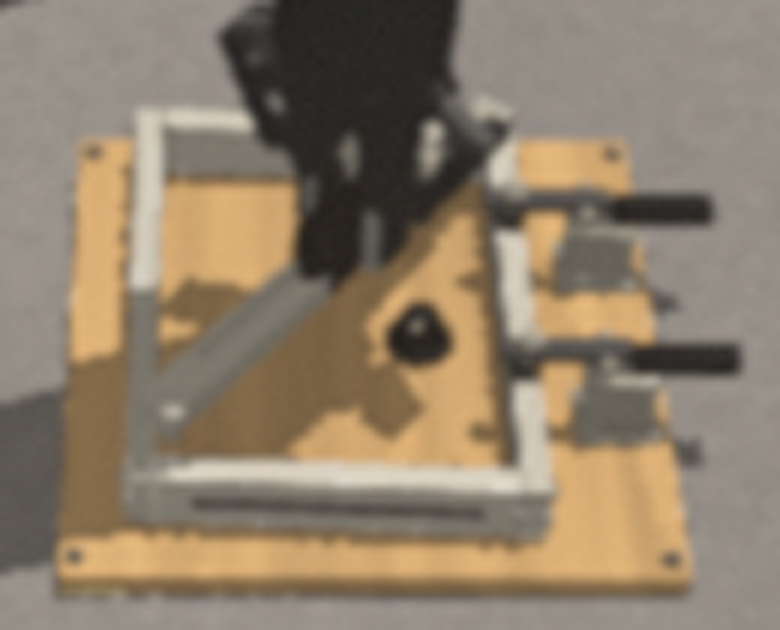

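View pics/p3w.png

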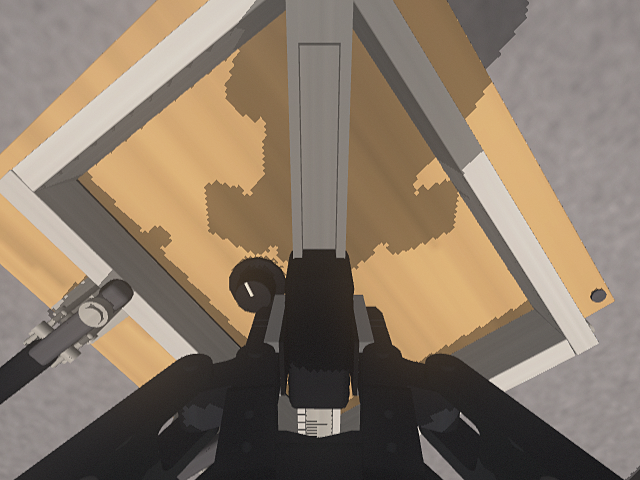

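>>> carry_out --targets '[{"delta_pos": [0,0,-0.1],"spin": 0},{"delta_pos": [0,0,-0.2],"spin": 0},{"delta_pos": [0,0,-0.3],"spin": 0},{"delta_pos": [0,0,-0.35],"spin": 0},{"delta_pos": [0,0,-0.4],"spin": 0},{"delta_pos": [0,0,-0.45],"spin": 0},{"delta_pos": [0,0,-0.5],"spin": 0},{"delta_pos": [0,0,-0.5],"spin": 0},{"delta_pos": [0,0,-0.5],"spin": 0},{"delta_pos": [0,0,-0.5],"spin": 0}]'

```text
time: 16.75
tool_pos: [583.5, 24.7, 225.2]
tcp_rot: [1.187, -2.909, -0.004]
force: [-1.7, -1.8, 0.4]
width: 23.8
```

```bash
python3 look.py p4
```

```text
16.75 [583.5  24.7 225.2] 23.841531033571886 [-1.68 -1.79  0.42] [-0.212  0.059 -0.078]
phi 44.39863930830984 -0.004242237518886231
```

View pics/p4s.png

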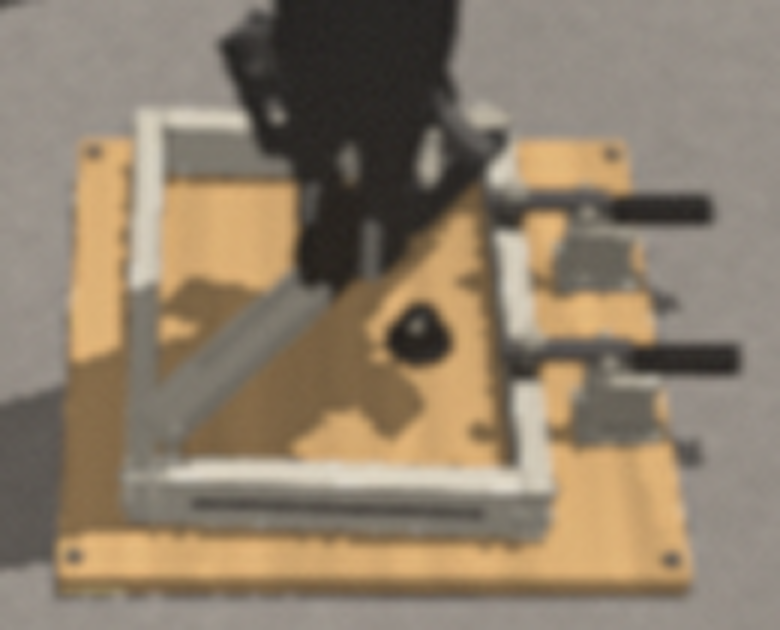

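View pics/p4c.png

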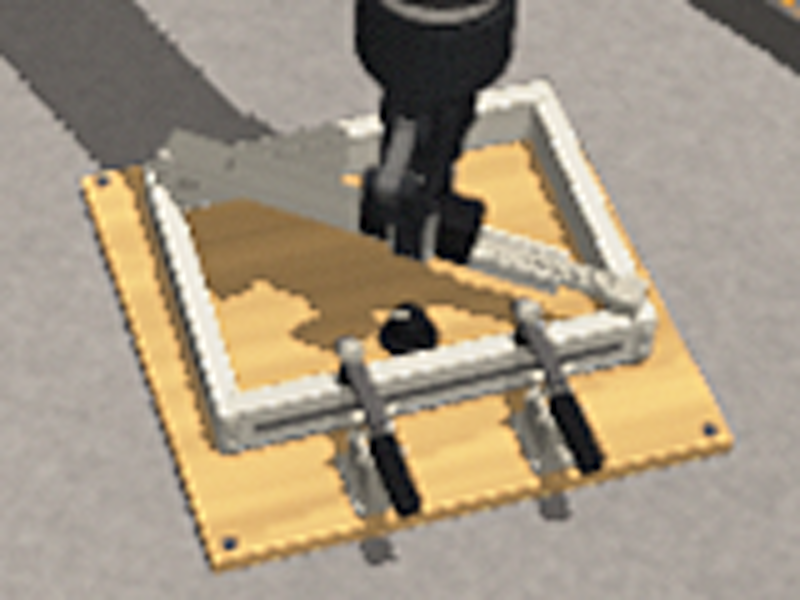

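>>> carry_out --targets '[{"delta_pos": [0,0,-0.1],"spin": 0},{"delta_pos": [0,0,-0.2],"spin": 0},{"delta_pos": [0,0,-0.3],"spin": 0},{"delta_pos": [0,0,-0.4],"spin": 0},{"delta_pos": [0,0,-0.5],"spin": 0},{"delta_pos": [0,0,-0.55],"spin": 0},{"delta_pos": [0,0,-0.6],"spin": 0},{"delta_pos": [0,0,-0.6],"spin": 0},{"delta_pos": [0,0,-0.6],"spin": 0},{"delta_pos": [0,0,-0.6],"spin": 0}]'

```text
time: 18.15
tool_pos: [583.5, 24.7, 219.3]
tcp_rot: [1.187, -2.909, -0.004]
force: [-2.8, -2.4, 2.9]
width: 23.8
```

```bash
python3 look.py p5
```

```text
18.15 [583.5  24.7 219.3] 23.767463323685902 [-2.83 -2.42  2.9 ] [-0.292  0.261 -0.106]
phi 44.39417767359157 -0.004247336459029488
```

View pics/p5s.png

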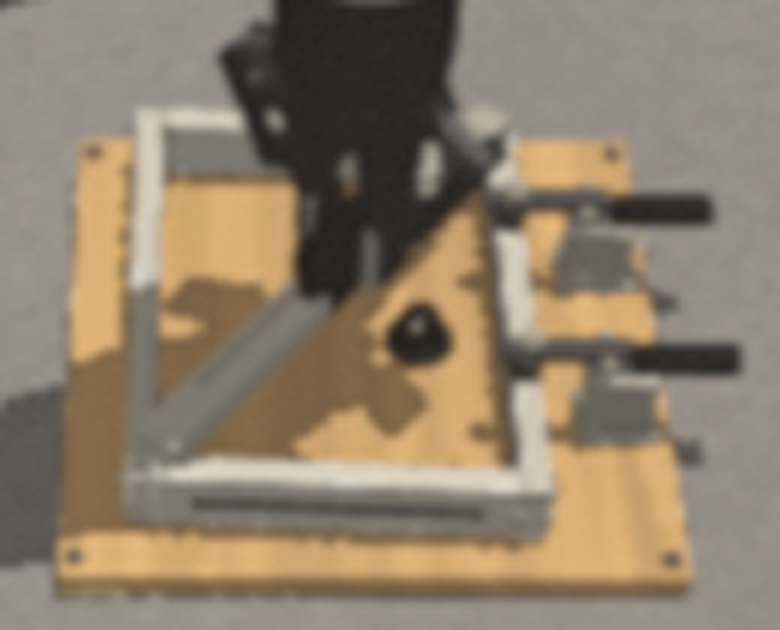

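View pics/p5w.png

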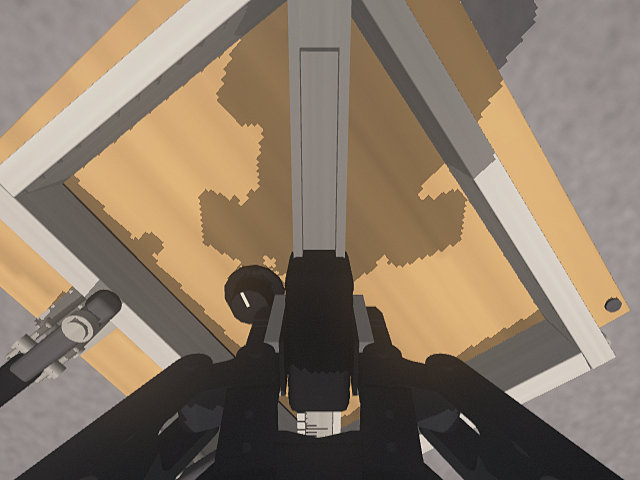

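>>> carry_out --targets '[{"delta_pos": [-0.1,-0.1,0],"spin": 0},{"delta_pos": [-0.2,-0.2,0],"spin": 0},{"delta_pos": [-0.3,-0.25,0],"spin": 0},{"delta_pos": [-0.4,-0.35,0],"spin": 0},{"delta_pos": [-0.45,-0.4,0],"spin": 0},{"delta_pos": [-0.45,-0.4,0],"spin": 0},{"delta_pos": [-0.45,-0.4,0],"spin": 0},{"delta_pos": [-0.45,-0.4,0],"spin": 0},{"delta_pos": [-0.45,-0.4,0],"spin": 0},{"delta_pos": [-0.45,-0.4,0],"spin": 0}]'

```text
time: 19.55
tool_pos: [579.1, 20.7, 219.4]
tcp_rot: [-1.187, 2.909, 0.004]
force: [-0.3, -2.8, 1.2]
width: 23.7
```

```bash
python3 - <<'E'
from h import *
s=sense();print(s["time"],s["tool_pos"],s["force"],s["ft_torque"])
E
```

```text
19.55 [579.09281788  20.66918369 219.35057421] [-0.28920156 -2.78730455  1.24711981] [-0.33836738 -0.23282595 -0.14492669]
```

>>> carry_out --targets '[{"delta_pos": [0,0,0],"spin": 0},{"delta_pos": [0,0,0],"spin": 0},{"delta_pos": [0,0,0],"spin": 0},{"delta_pos": [0,0,0],"spin": 0},{"delta_pos": [0,0,0],"spin": 0},{"delta_pos": [0,0,0],"spin": 0},{"delta_pos": [0,0,0],"spin": 0},{"delta_pos": [0,0,0],"spin": 0},{"delta_pos": [0,0,0],"spin": 0},{"delta_pos": [0,0,0],"spin": 0}]' --claw 120

```text
time: 20.8
tool_pos: [579.1, 20.7, 219.3]
tcp_rot: [1.187, -2.909, -0.004]
force: [-0.6, -0.5, -0.4]
width: 45.2
```

```bash
python3 look.py p6
```

```text
20.8 [579.1  20.7 219.3] 45.16765310920421 [-0.6  -0.53 -0.38] [-0.033 -0.024 -0.048]
phi 44.39307072001441 -0.004088065152283872
```

View pics/p6w.png

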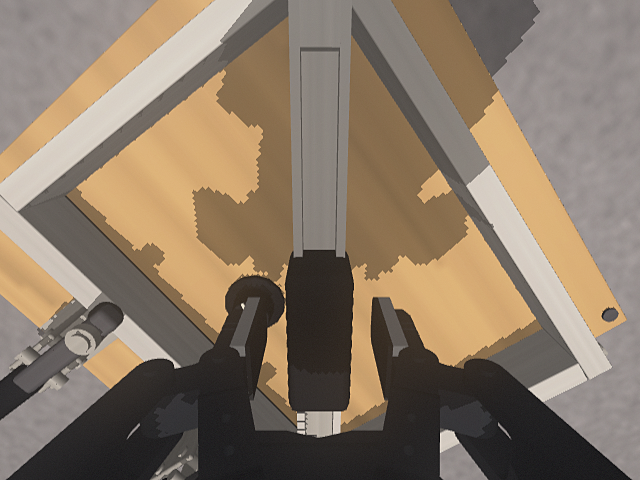

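View pics/p6c.png

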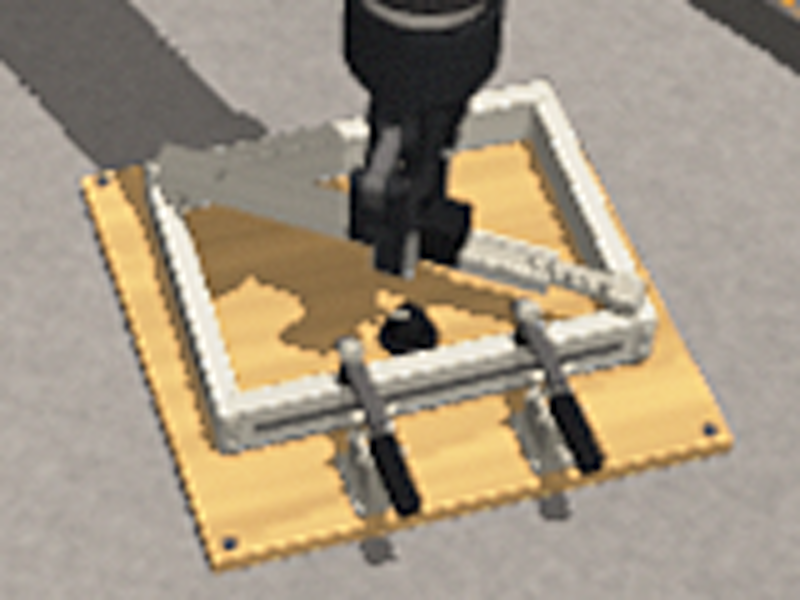

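View pics/p6s.png

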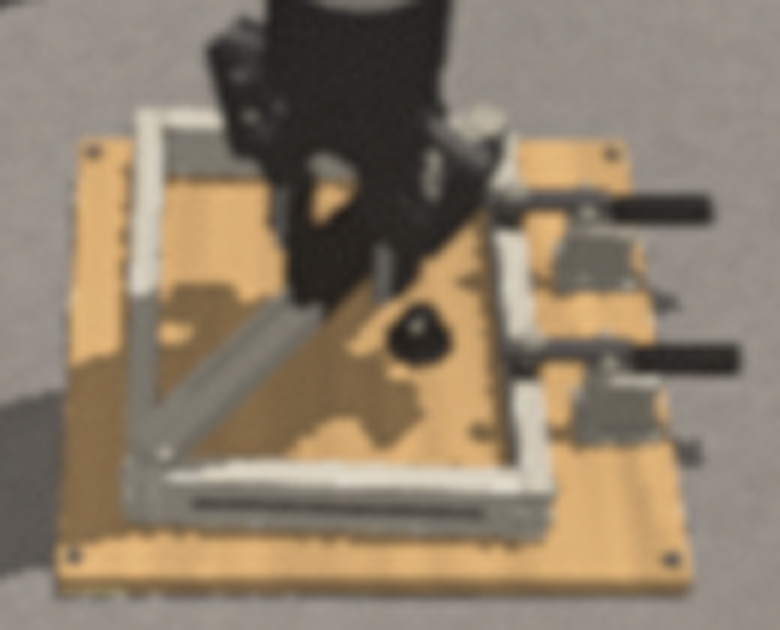

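>>> carry_out --targets '[{"delta_pos": [0,0,0],"spin": 0},{"delta_pos": [0,0,0],"spin": 0},{"delta_pos": [0,0,0],"spin": 0},{"delta_pos": [0,0,0],"spin": 0},{"delta_pos": [0,0,0],"spin": 0},{"delta_pos": [0,0,0.5],"spin": 0},{"delta_pos": [0,0,1],"spin": 0},{"delta_pos": [0,0,2.5],"spin": 0},{"delta_pos": [0,0,4.5],"spin": 0},{"delta_pos": [0,0,6.5],"spin": 0}]' --claw 255 --grip_force 25

```text
time: 22.2
tool_pos: [578.8, 20.6, 285.8]
tcp_rot: [1.187, -2.908, -0.004]
force: [0.2, -0.7, -3.5]
width: 23.4
```

```bash
python3 look.py p7
```

```text
22.2 [578.8  20.6 285.8] 23.44255847619124 [ 0.16 -0.7  -3.47] [-0.045 -0.028  0.009]
phi 44.40186196894507 -0.0044322711703819176
```

View pics/p7w.png

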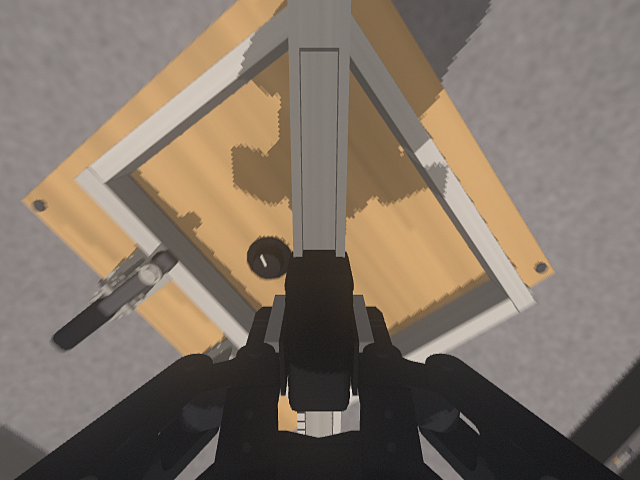

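View pics/p7c.png

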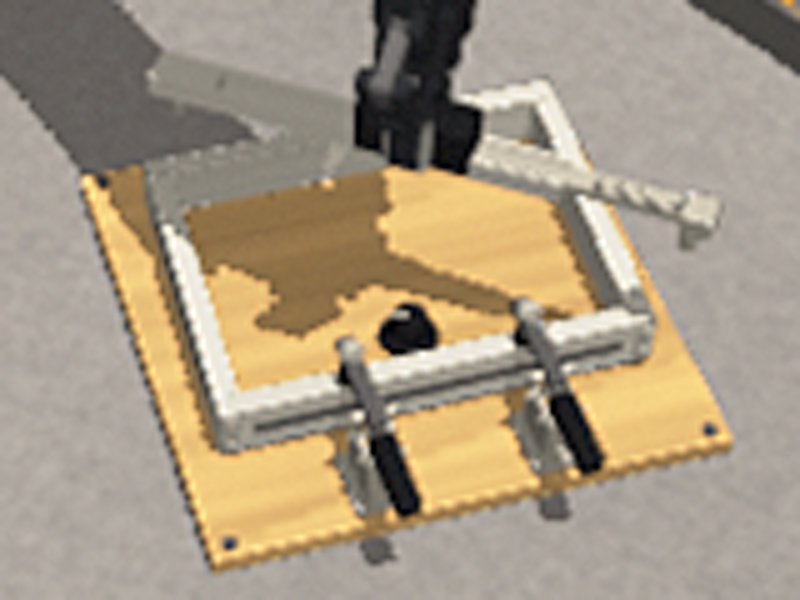

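>>> carry_out --targets '[{"delta_pos": [0,-1,0],"spin": -0.18},{"delta_pos": [-0.5,-3,0],"spin": -0.36},{"delta_pos": [-1,-5,0],"spin": -0.54},{"delta_pos": [-1.5,-7.5,0],"spin": -0.72},{"delta_pos": [-2,-10,0],"spin": -0.9},{"delta_pos": [-2.5,-12.5,0],"spin": -1.08},{"delta_pos": [-3,-15,0],"spin": -1.26},{"delta_pos": [-3.5,-17.5,0],"spin": -1.44},{"delta_pos": [-4,-19.5,0],"spin": -1.62},{"delta_pos": [-4.2,-20.5,0],"spin": -1.8}]'

```text
time: 23.6
tool_pos: [536.3, -185.4, 285.3]
tcp_rot: [1.55, 2.731, -0.002]
force: [0.6, 1.0, -2.8]
width: 23.4
```

```bash
python3 - <<'E'
from h import *
s=sense();print(s["time"],s["tool_pos"],s["force"],s["qpos"])
a=2*np.arctan2(s["tcp_rot"][1],s["tcp_rot"][0]);print("phi",(np.degrees(a)%360)-180)
E
```

```text
23.6 [ 536.31617333 -185.43904344  285.31455087] [ 0.58932011  1.02450736 -2.84341471] [-0.27544567  0.52494227  0.65939903  1.95451624 -0.43734323  0.80563311
  1.16627044]
phi -59.1647990348539
```

>>> carry_out --targets '[{"delta_pos": [0,0.15,-1],"spin": -0.03},{"delta_pos": [0,0.15,-2],"spin": -0.062},{"delta_pos": [0,0.15,-3],"spin": -0.062},{"delta_pos": [0,0.15,-3.8],"spin": -0.062},{"delta_pos": [0,0.15,-4.2],"spin": -0.062},{"delta_pos": [0,0.15,-4.5],"spin": -0.062},{"delta_pos": [0,0.15,-4.5],"spin": -0.062},{"delta_pos": [0,0.15,-4.5],"spin": -0.062},{"delta_pos": [0,0.15,-4.5],"spin": -0.062},{"delta_pos": [0,0.15,-4.5],"spin": -0.062}]'

```text
time: 24.85
tool_pos: [536.4, -183.9, 240.5]
tcp_rot: [1.634, 2.681, -0.002]
force: [-0.4, -0.0, -3.0]
width: 23.5
```

```bash
python3 look.py p8
```

```text
24.85 [ 536.4 -183.9  240.5] 23.495688984304504 [-0.37 -0.01 -3.  ] [ 0.012  0.038 -0.003]
phi -62.71622814324566 -0.0019450089004011694
```

View pics/p8c.png

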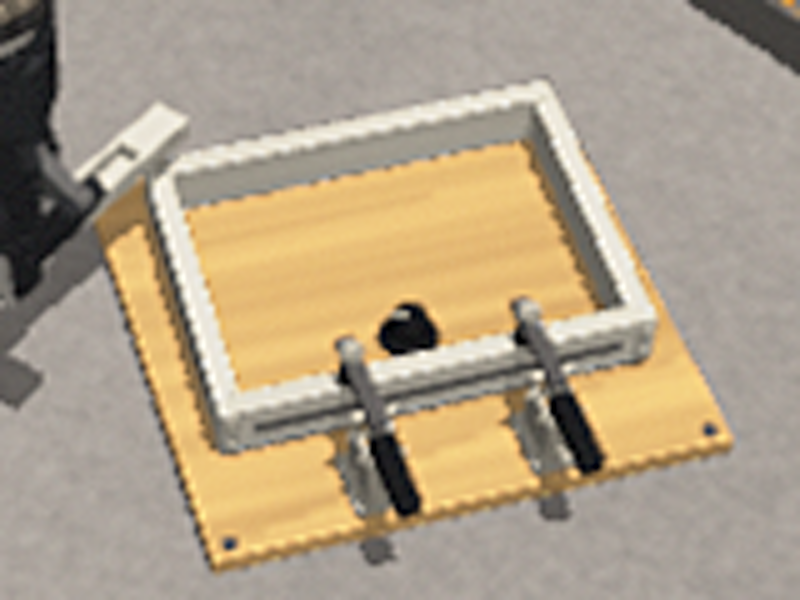

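View pics/p8s.png

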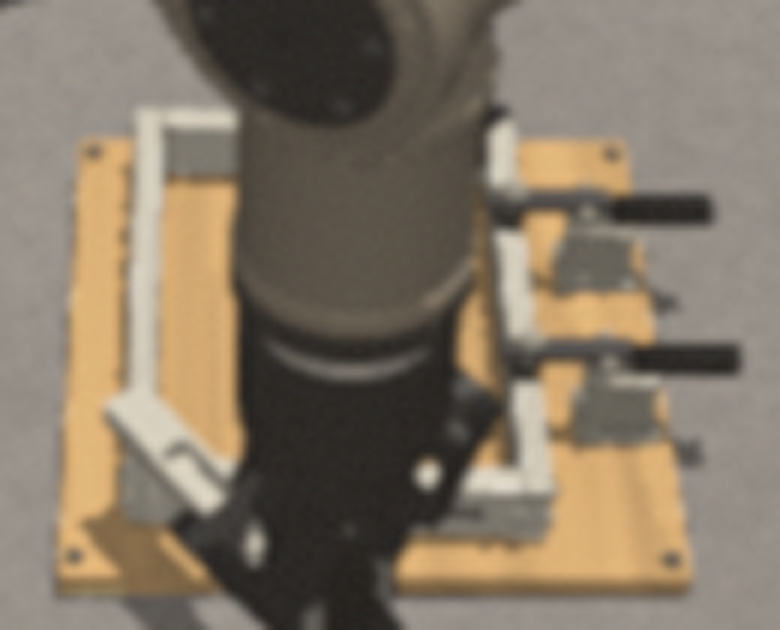

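View pics/p8w.png

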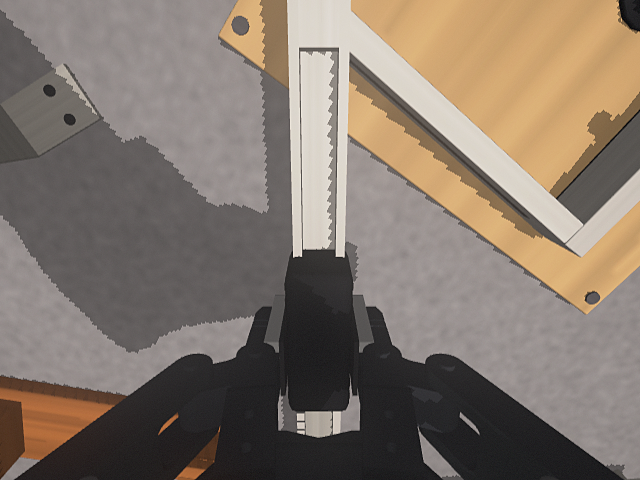

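>>> carry_out --targets '[{"delta_pos": [0,0,-0.3],"spin": 0},{"delta_pos": [0,0,-0.5],"spin": 0},{"delta_pos": [0,0,-0.6],"spin": 0},{"delta_pos": [0,0,-0.7],"spin": 0},{"delta_pos": [0,0,-0.85],"spin": 0},{"delta_pos": [0,0,-1],"spin": 0},{"delta_pos": [0,0,-1.15],"spin": 0},{"delta_pos": [0,0,-1.25],"spin": 0},{"delta_pos": [0,0,-1.35],"spin": 0},{"delta_pos": [0,0,-1.35],"spin": 0}]'

```text
time: 26.25
tool_pos: [536.3, -183.9, 226.7]
tcp_rot: [1.634, 2.681, -0.002]
force: [0.5, -0.6, 0.2]
width: 23.3
```

```bash
python3 look.py p9
```

```text
26.25 [ 536.3 -183.9  226.7] 23.315571789310923 [ 0.49 -0.56  0.19] [ 0.12   0.031 -0.017]
phi -62.71517188130382 -0.0021113567003781548
```

View pics/p9c.png

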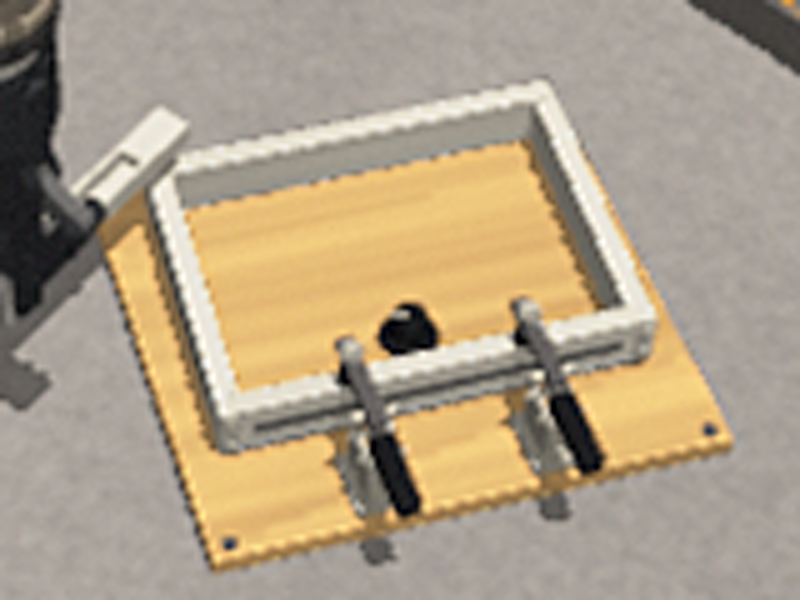

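View pics/p9w.png

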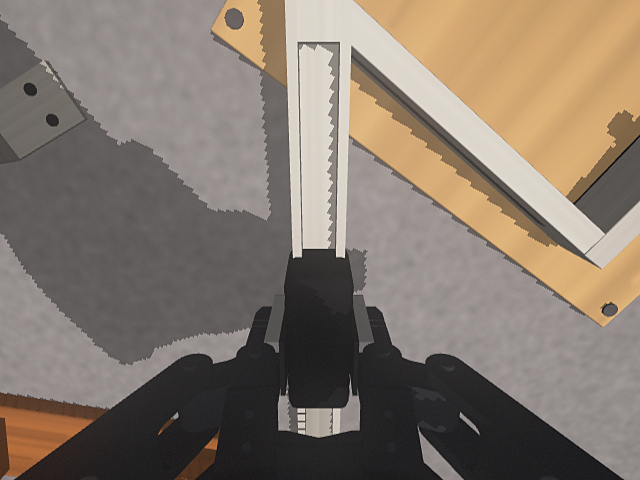

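>>> carry_out --targets '[{"delta_pos": [0,0,2],"spin": 0},{"delta_pos": [0,0.5,5],"spin": 0},{"delta_pos": [0.4,3,5.5],"spin": 0},{"delta_pos": [1,7,5.5],"spin": 0},{"delta_pos": [1.6,12,5.5],"spin": 0},{"delta_pos": [2.2,17,5.5],"spin": 0},{"delta_pos": [2.7,20.5,5.5],"spin": 0},{"delta_pos": [2.9,21.7,5],"spin": 0},{"delta_pos": [2.9,21.7,3.8],"spin": 0},{"delta_pos": [2.9,21.7,2.8],"spin": 0}]'

```text
time: 27.65
tool_pos: [564.8, 31.3, 254.1]
tcp_rot: [1.637, 2.679, -0.004]
force: [0.3, -0.1, -3.2]
width: 23.3
```

```bash
python3 look.py q1
```

```text
27.65 [564.8  31.3 254.1] 23.282370549191796 [ 0.32 -0.14 -3.23] [ 0.064 -0.004 -0.039]
phi -62.84905395160182 -0.004067699873562203
```

View pics/q1c.png

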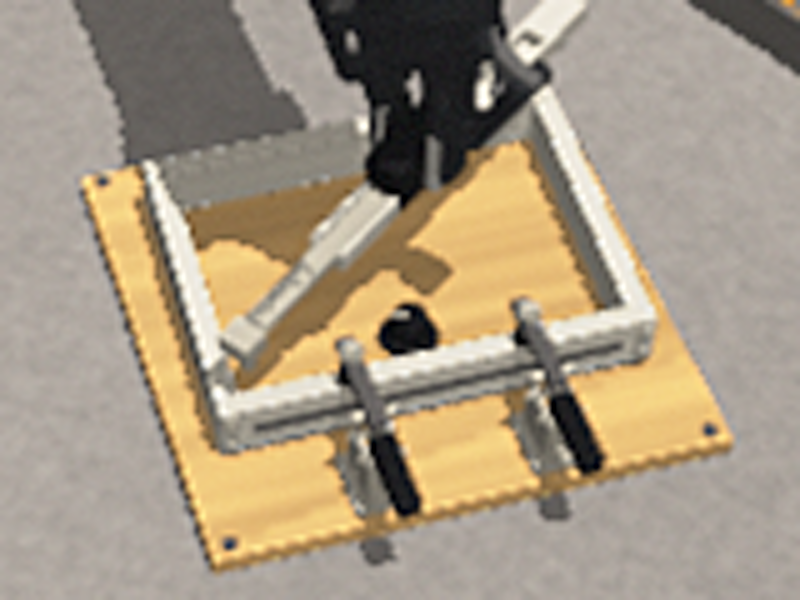

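View pics/q1s.png

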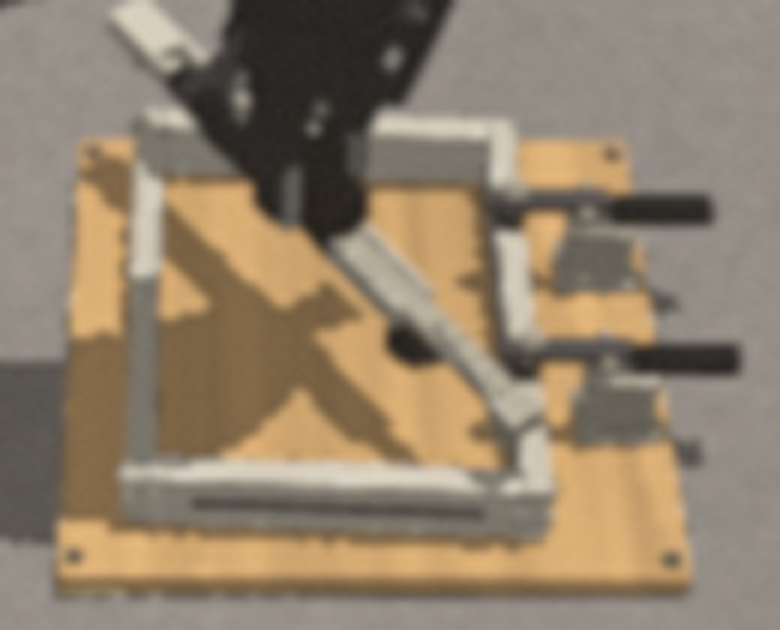

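View pics/q1w.png

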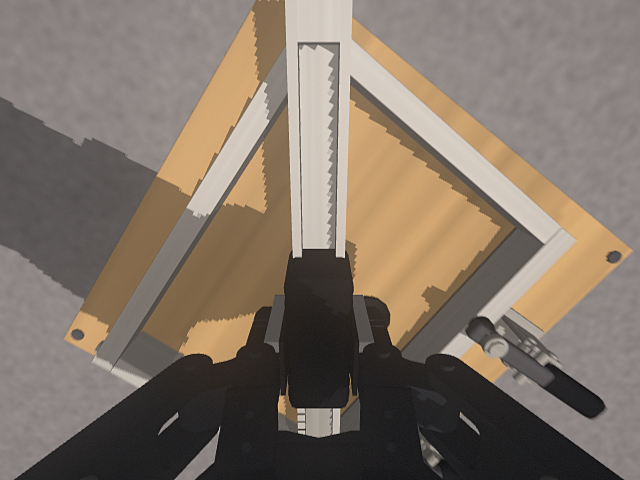

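```bash
python3 - <<'E'
from h import *
import pickle;c=pickle.load(open("c_q1w.pkl","rb"))
a=c["image"][320:395,70:170,::-1];b=c["image"][200:275,480:580,::-1]
im=np.hstack([a,b]);cv2.imwrite("pics/q1x.png",cv2.resize(im,None,fx=4,fy=4,interpolation=cv2.INTER_CUBIC))
X=lambda x,y:np.array([573.4+.9895*x+.1444*y,12.5-.1444*x+.9895*y,43])
for s in (0,4,6.2): print(s,proj(c,X(-75,-100+s)),"FL",proj(c,X(75,100)))
E
```

```text
0 [114.07623252 366.04656333] FL [546.67198235 244.0223841 ]
4 [117.04644705 361.39010462] FL [546.67198235 244.0223841 ]
6.2 [118.69256613 358.80945416] FL [546.67198235 244.0223841 ]
```

View pics/q1x.png

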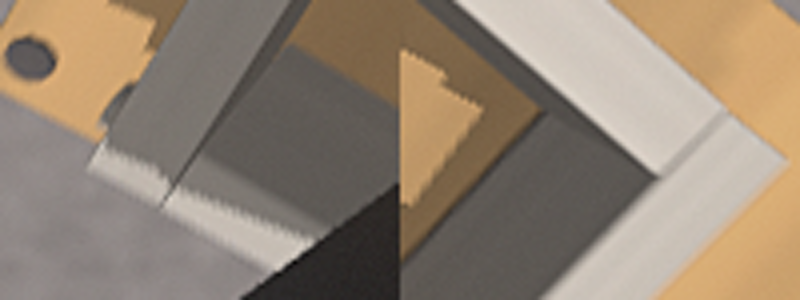

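>>> carry_out --targets '[{"delta_pos": [-0.1,0.35,0],"spin": 0},{"delta_pos": [-0.1,0.35,-0.5],"spin": 0},{"delta_pos": [-0.1,0.35,-1],"spin": 0},{"delta_pos": [-0.1,0.35,-1.5],"spin": 0},{"delta_pos": [-0.1,0.35,-1.8],"spin": 0},{"delta_pos": [-0.1,0.35,-2.1],"spin": 0},{"delta_pos": [-0.1,0.35,-2.3],"spin": 0},{"delta_pos": [-0.1,0.35,-2.4],"spin": 0},{"delta_pos": [-0.1,0.35,-2.4],"spin": 0},{"delta_pos": [-0.1,0.35,-2.4],"spin": 0}]'

```text
time: 29.05
tool_pos: [563.8, 35.0, 230.2]
tcp_rot: [1.638, 2.68, -0.005]
force: [0.5, 0.8, -2.9]
width: 23.6
```

```bash
python3 look.py q2
```

```text
29.05 [563.8  35.  230.2] 23.588101950874638 [ 0.45  0.78 -2.89] [ 0.033  0.009 -0.011]
phi -62.861106407306565 -0.0046193964150686466
```

View pics/q2c.png

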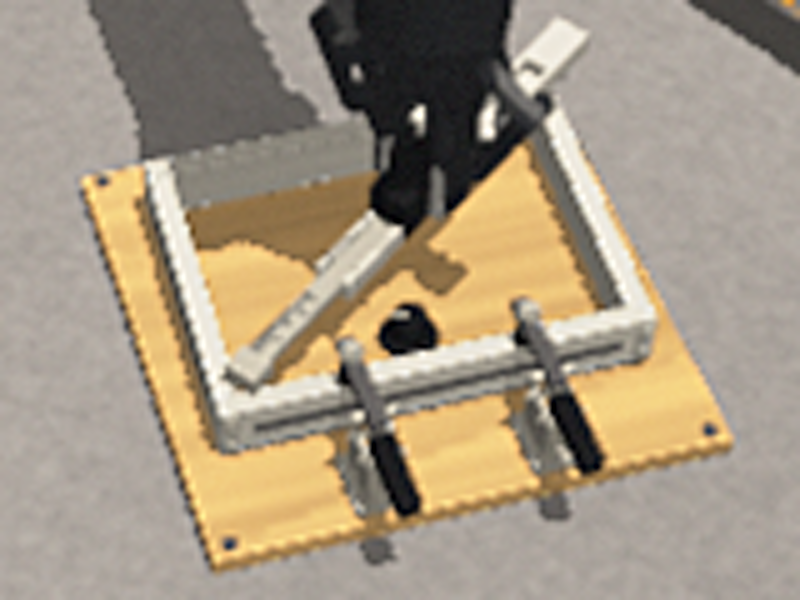

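>>> carry_out --targets '[{"delta_pos": [0.2,-0.4,0],"spin": 0},{"delta_pos": [0.4,-0.8,0],"spin": 0},{"delta_pos": [0.6,-1.2,0],"spin": 0},{"delta_pos": [0.8,-1.6,0],"spin": 0},{"delta_pos": [1,-2,0],"spin": 0},{"delta_pos": [1.2,-2.4,0],"spin": 0},{"delta_pos": [1.35,-2.7,0],"spin": 0},{"delta_pos": [1.35,-2.7,0],"spin": 0},{"delta_pos": [1.35,-2.7,0],"spin": 0},{"delta_pos": [1.35,-2.7,0],"spin": 0}]'

```text
time: 30.45
tool_pos: [577.3, 8.1, 230.2]
tcp_rot: [1.638, 2.68, -0.004]
force: [-0.1, 2.4, -3.1]
width: 23.4
```

```bash
python3 look.py q3
```

```text
30.45 [577.3   8.1 230.2] 23.41595069613885 [-0.06  2.44 -3.07] [0.65  0.046 0.078]
phi -62.85526425201698 -0.00445920731956475
```

View pics/q3c.png

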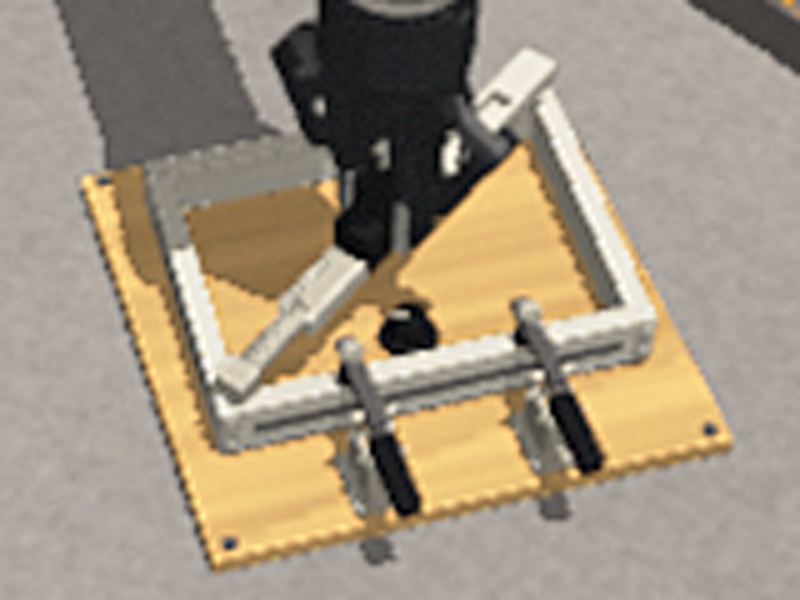

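View pics/q3w.png

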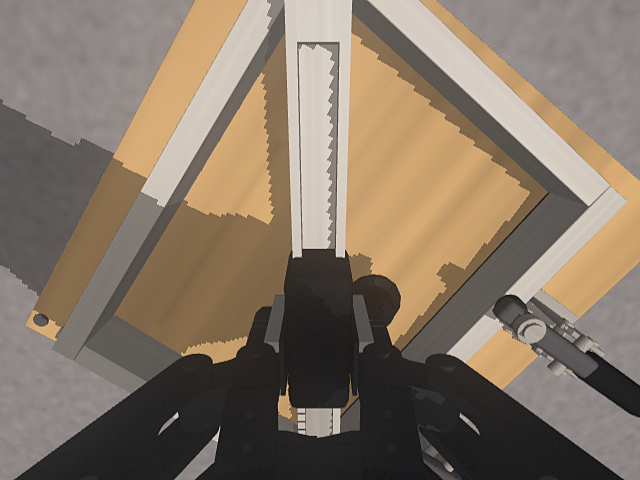

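>>> carry_out --targets '[{"delta_pos": [0,0,-0.1],"spin": 0},{"delta_pos": [0,0,-0.2],"spin": 0},{"delta_pos": [0,0,-0.3],"spin": 0},{"delta_pos": [0,0,-0.35],"spin": 0},{"delta_pos": [0,0,-0.4],"spin": 0},{"delta_pos": [0,0,-0.45],"spin": 0},{"delta_pos": [0,0,-0.5],"spin": 0},{"delta_pos": [0,0,-0.5],"spin": 0},{"delta_pos": [0,0,-0.5],"spin": 0},{"delta_pos": [0,0,-0.5],"spin": 0}]'

```text
time: 31.85
tool_pos: [577.3, 8.0, 225.2]
tcp_rot: [1.638, 2.68, -0.004]
force: [-0.9, 1.9, 0.4]
width: 23.6
```

```bash
python3 look.py q4
```

```text
31.85 [577.3   8.  225.2] 23.550833374567407 [-0.89  1.85  0.43] [ 0.139 -0.082  0.117]
phi -62.854190018461736 -0.0044986011085852195
```

View pics/q4c.png

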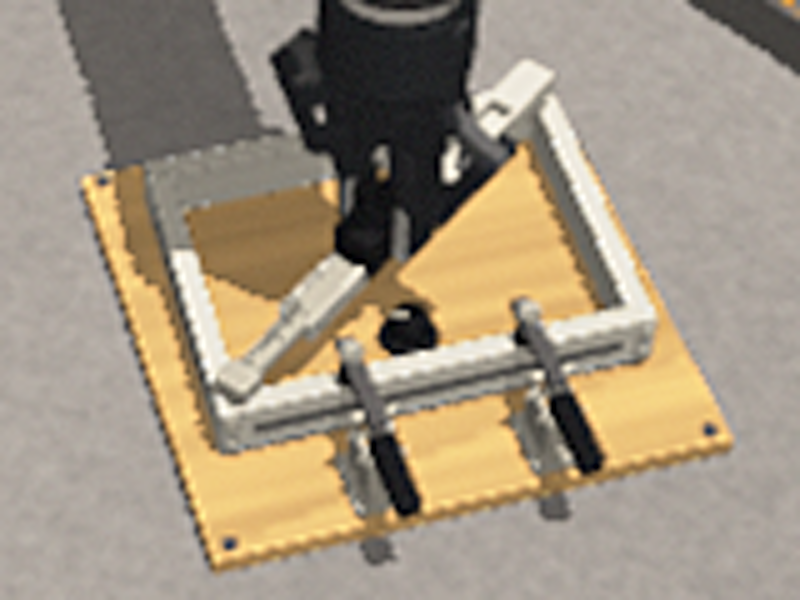

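>>> carry_out --targets '[{"delta_pos": [0,0,-0.1],"spin": 0},{"delta_pos": [0,0,-0.2],"spin": 0},{"delta_pos": [0,0,-0.3],"spin": 0},{"delta_pos": [0,0,-0.4],"spin": 0},{"delta_pos": [0,0,-0.5],"spin": 0},{"delta_pos": [0,0,-0.55],"spin": 0},{"delta_pos": [0,0,-0.6],"spin": 0},{"delta_pos": [-0.1,0.2,-0.6],"spin": 0},{"delta_pos": [-0.15,0.3,-0.6],"spin": 0},{"delta_pos": [-0.2,0.4,-0.6],"spin": 0}]'

```text
time: 33.25
tool_pos: [575.4, 11.9, 219.4]
tcp_rot: [1.638, 2.679, -0.004]
force: [0.7, 0.8, 3.4]
width: 23.6
```

```bash
python3 look.py q5
```

```text
33.25 [575.4  11.9 219.4] 23.585015453011977 [0.73 0.8  3.45] [-0.06  -0.079  0.029]
phi -62.86984617043757 -0.00440162269690038
```

View pics/q5c.png

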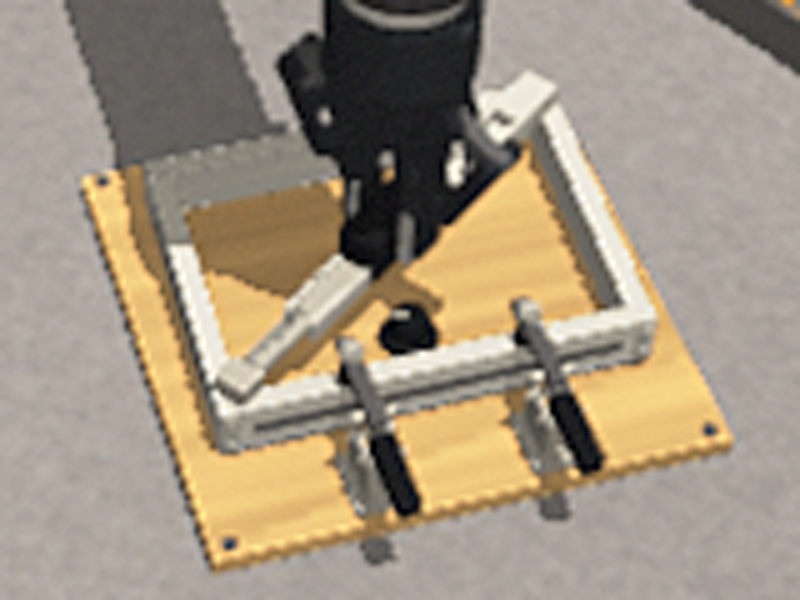

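View pics/q5s.png

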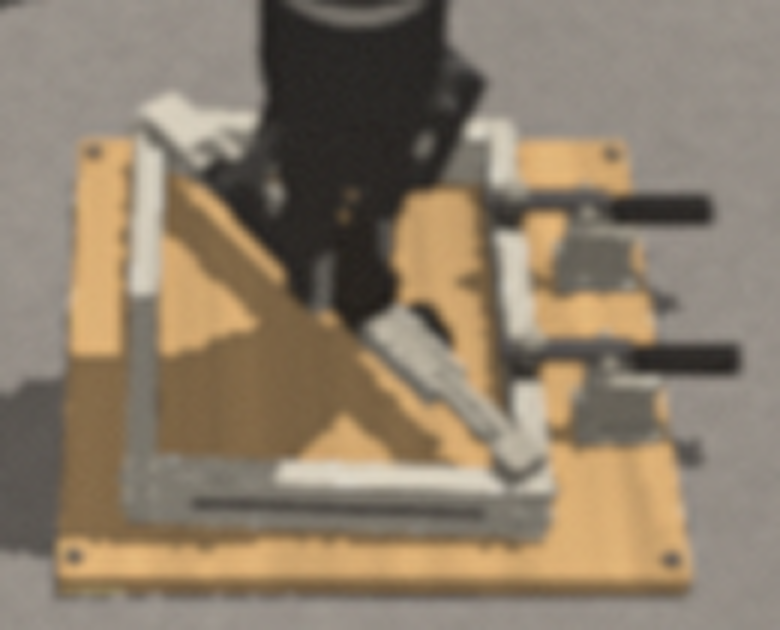

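>>> carry_out --targets '[{"delta_pos": [0,0,0],"spin": 0},{"delta_pos": [0,0,0],"spin": 0},{"delta_pos": [0,0,0],"spin": 0},{"delta_pos": [0,0,0],"spin": 0},{"delta_pos": [0,0,3],"spin": 0},{"delta_pos": [0,0,8],"spin": -0.1},{"delta_pos": [-2,0.5,13],"spin": -0.25},{"delta_pos": [-4,1,17],"spin": -0.4},{"delta_pos": [-4,1,18],"spin": -0.55},{"delta_pos": [-4,1,18],"spin": -0.618}]' --claw 110

```text
time: 34.65
tool_pos: [535.4, 22.1, 400.5]
tcp_rot: [2.378, 2.052, -0.001]
force: [0.6, 0.3, 0.5]
width: 48.4
```

```bash
python3 - <<'E'
from h import *
for i in range(3): camera("wrist")
E
python3 look.py r1
```

```text
34.8 [535.3  22.1 399.3] 48.6903417887716 [-0.02 -0.2  -0.77] [-0.002 -0.006 -0.016]
phi -98.18794876370899 -0.004909233136803787
```

View pics/r1w.png

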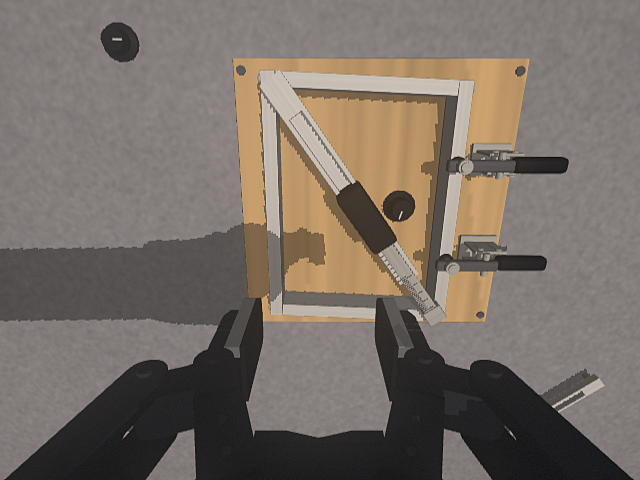

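```bash
python3 - <<'E'
from h import *
import pickle;c=pickle.load(open("c_r1w.pkl","rb"))
bx=dict(NL=(250,62),FL=(430,72),NR=(240,275),FR=(400,275))
rows=[]
t=[cv2.resize(c["image"][y:y+50,x:x+66,::-1],None,fx=6,fy=6,interpolation=cv2.INTER_CUBIC) for x,y in bx.values()]
cv2.imwrite("pics/r1x.png",np.vstack([np.hstack(t[:2]),np.hstack(t[2:])]))
E
```

```text
(no output)
```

View pics/r1x.png

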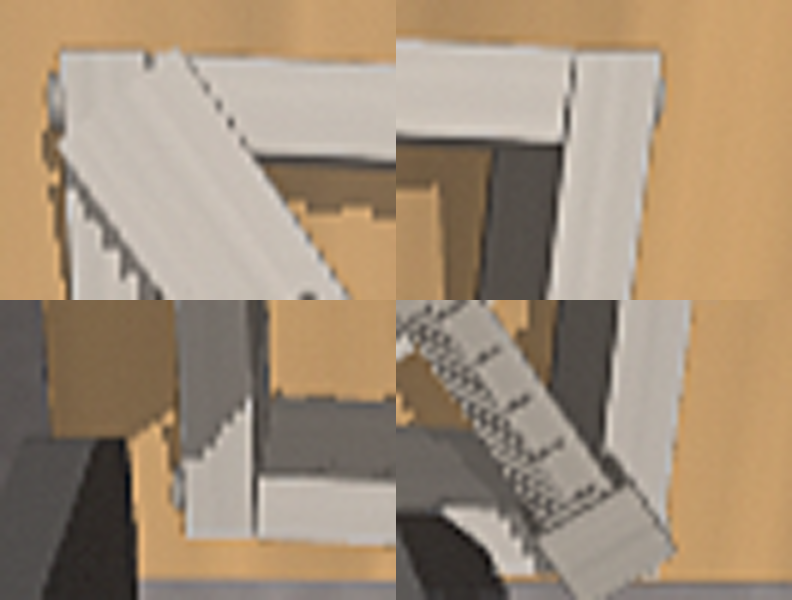

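```bash
cat >> h.py <<'E'
def fit2(c,obs):  # obs: list of (u,v, jx,jy, near?)
    from scipy.optimize import least_squares
    W=np.array([unproj(c,(o[0]-.4,o[1]-.4),43)[:2] for o in obs])
    def r(p):
        X=np.array([np.cos(p[2]),np.sin(p[2])]);Y=np.array([-X[1],X[0]])
        return np.concatenate([p[:2]+o[2]*X+(o[3]+p[3]*o[4])*Y-w for o,w in zip(obs,W)])
    s=least_squares(r,[573,12,-.145,5]); return s.x,np.round(s.fun,1)
E
python3 - <<'E'
from h import *
import pickle;c=pickle.load(open("c_r1w.pkl","rb"))
obs=[(283,304.7,-75,-100,1),(458.3,95.7,75,100,0),(260.3,70.3,-87,112,1),(474,80.3,87,112,0),(271.3,314.7,-87,-112,1)]
print(fit2(c,obs))
# fixing angle by the plate? use far-rail inner edge point
E
```

```text
(array([ 5.73353602e+02,  1.15926806e+01, -1.43984969e-01,  6.98470200e+00]), array([ 0. ,  0.4, -0.2, -0.1, -0.4, -0.1,  0.6,  0.1, -0. , -0.3]))
```

>>> carry_out --targets '[{"delta_pos": [-2,0.4,-1],"spin": 0},{"delta_pos": [-4.1,0.8,-4],"spin": 0},{"delta_pos": [-4.1,0.8,-8],"spin": 0},{"delta_pos": [-4.1,0.8,-12],"spin": 0},{"delta_pos": [-4.1,0.8,-15],"spin": 0},{"delta_pos": [-4.1,0.8,-17.5],"spin": 0},{"delta_pos": [-4.1,0.8,-19.5],"spin": 0},{"delta_pos": [-4.1,0.8,-20.8],"spin": 0},{"delta_pos": [-4.1,0.8,-20.8],"spin": 0},{"delta_pos": [-4.1,0.8,-20.8],"spin": 0}]'

```text
time: 36.2
tool_pos: [494.1, 29.6, 191.5]
tcp_rot: [-2.375, -2.056, 0.006]
force: [-0.7, -1.4, -0.5]
width: 48.6
```

```bash
python3 look.py r2
```

```text
36.2 [494.1  29.6 191.5] 48.5801087754994 [-0.74 -1.43 -0.53] [-0.205  0.4   -0.095]
phi -98.229863210965 0.005786452215587592
```

View pics/r2w.png

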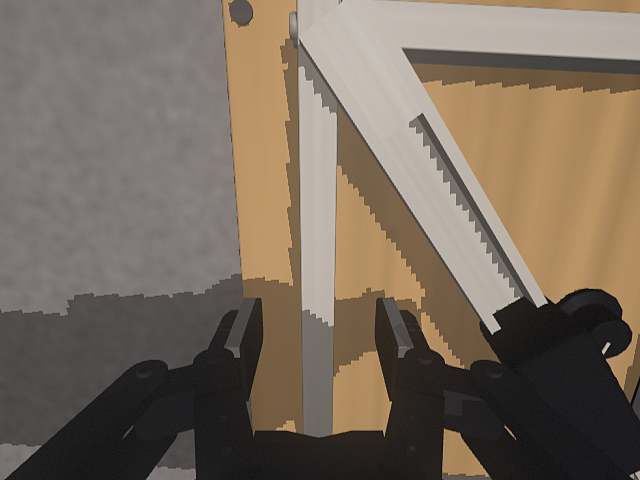

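View pics/r2c.png

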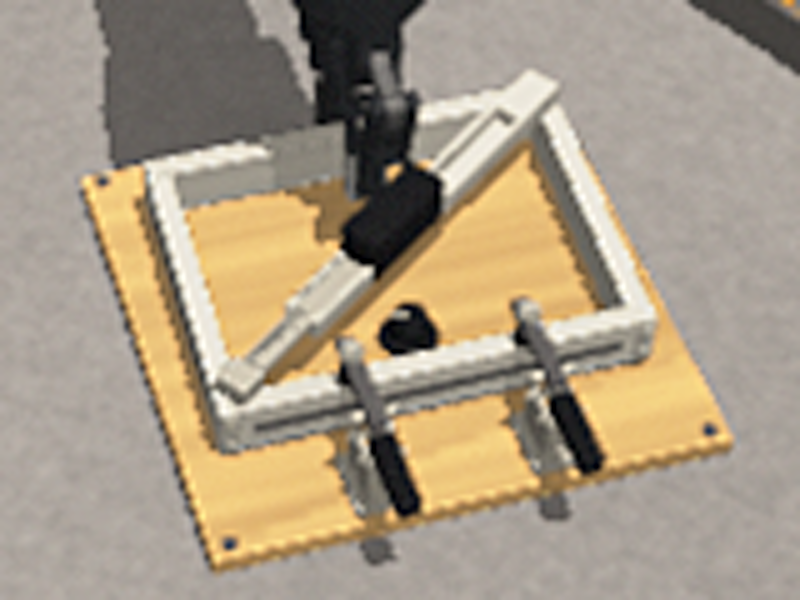

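```bash
python3 look.py r3; python3 - <<'E'
import cv2
im=cv2.imread('pics/r3w.png');cv2.imwrite('pics/r3x.png',cv2.convertScaleAbs(cv2.resize(im[270:480,340:640],None,fx=2.6,fy=2.6),alpha=3))
E
```

```text
36.35 [494.2  29.7 191.6] 48.566242739959634 [-2.72 -1.9   0.13] [-0.292  0.431 -0.059]
phi -98.22634577482786 -0.004786867216955378
```

View pics/r3x.png

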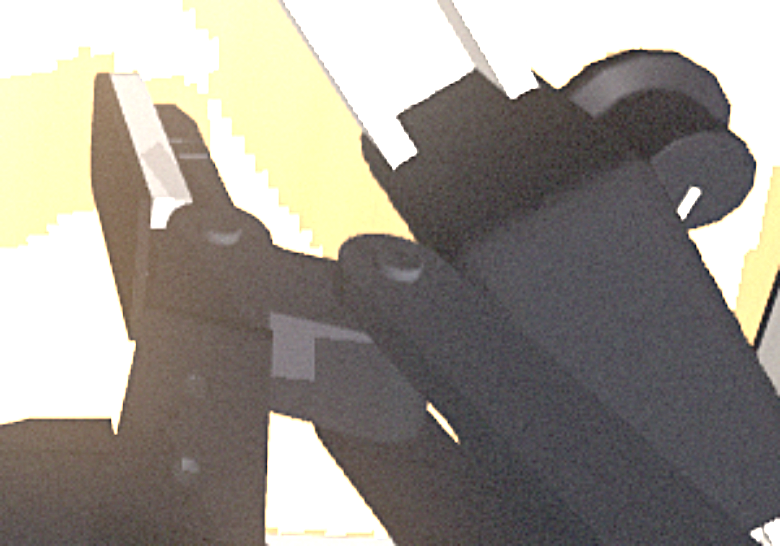

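View pics/r3s.png

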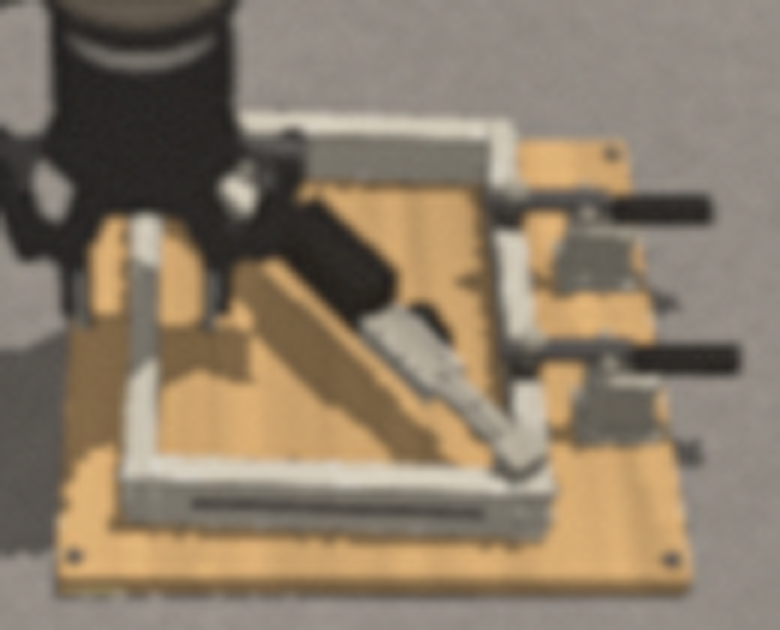

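>>> carry_out --targets '[{"delta_pos": [0,0,0.7],"spin": 0},{"delta_pos": [0,-0.5,2],"spin": 0},{"delta_pos": [-0.2,-2,3.5],"spin": 0},{"delta_pos": [-0.5,-4.5,3.5],"spin": 0},{"delta_pos": [-0.7,-5,3],"spin": 0},{"delta_pos": [-0.7,-5,2],"spin": 0},{"delta_pos": [-0.7,-5,1],"spin": 0},{"delta_pos": [-0.7,-5,0.2],"spin": 0},{"delta_pos": [-0.7,-5,0],"spin": 0},{"delta_pos": [-0.7,-5,0],"spin": 0}]' --claw 150

```text
time: 37.75
tool_pos: [487.3, -20.1, 191.3]
tcp_rot: [2.375, 2.057, -0.005]
force: [1.4, 0.7, 0.6]
width: 35.2
```

```bash
python3 look.py r4
```

```text
37.75 [487.3 -20.1 191.3] 35.17112228954137 [1.4  0.67 0.58] [-0.023 -0.02  -0.01 ]
phi -98.21435184915417 -0.005498952594328051
```

View pics/r4w.png

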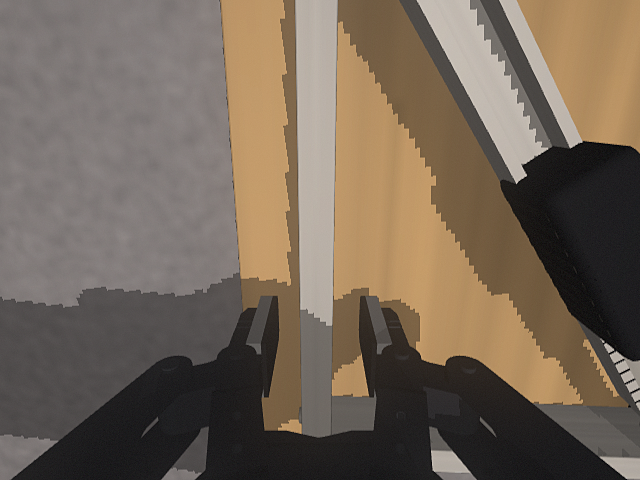

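View pics/r4c.png

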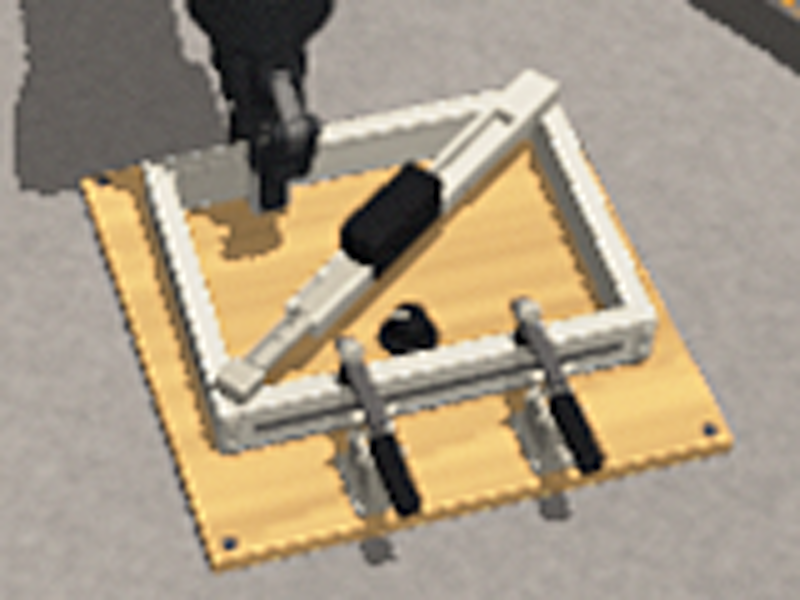

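>>> carry_out --targets '[{"delta_pos": [0,0,0],"spin": 0},{"delta_pos": [0,0,0],"spin": 0},{"delta_pos": [0,0,0],"spin": 0},{"delta_pos": [0,0,0],"spin": 0},{"delta_pos": [0,0,0],"spin": 0},{"delta_pos": [-0.02,-0.15,0],"spin": 0},{"delta_pos": [-0.04,-0.3,0],"spin": 0},{"delta_pos": [-0.06,-0.45,0],"spin": 0},{"delta_pos": [-0.09,-0.6,0],"spin": 0},{"delta_pos": [-0.1,-0.65,0],"spin": 0}]' --claw 255 --grip_force 40

```text
time: 39.15
tool_pos: [486.3, -23.7, 191.9]
tcp_rot: [-2.368, -2.056, 0.001]
force: [-3.3, 11.9, 9.2]
width: 10.8
```

```bash
python3 look.py r5
```

```text
39.15 [486.3 -23.7 191.9] 10.84619298643722 [-3.25 11.92  9.19] [ 2.101  0.573 -0.251]
phi -98.07935247718837 0.0005617602056933838
```

View pics/r5w.png

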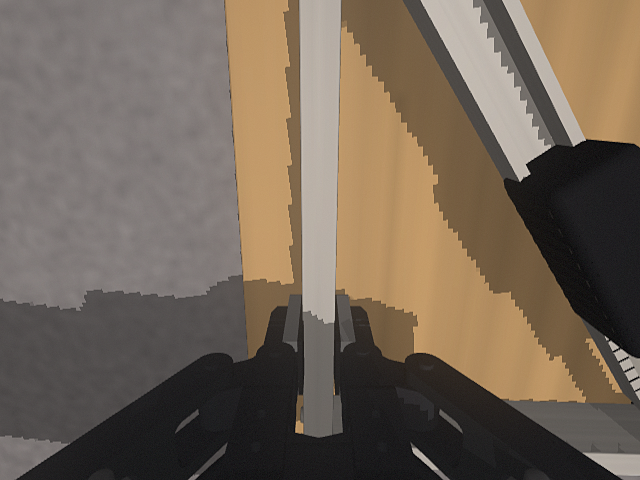

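View pics/r5s.png

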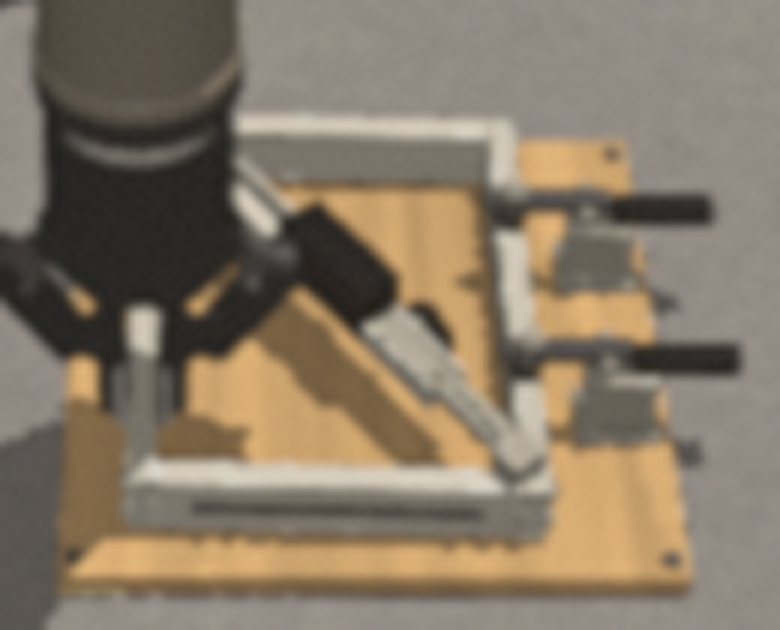

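>>> carry_out --targets '[{"delta_pos": [-0.05,-0.3,0],"spin": 0},{"delta_pos": [-0.05,-0.3,0],"spin": 0},{"delta_pos": [-0.05,-0.3,0],"spin": 0},{"delta_pos": [-0.05,-0.3,0],"spin": 0},{"delta_pos": [-0.05,-0.3,0],"spin": 0},{"delta_pos": [-0.05,-0.3,0],"spin": 0},{"delta_pos": [-0.05,-0.3,0],"spin": 0},{"delta_pos": [-0.05,-0.3,0],"spin": 0},{"delta_pos": [-0.05,-0.3,0],"spin": 0},{"delta_pos": [-0.05,-0.3,0],"spin": 0}]'

```text
time: 40.55
tool_pos: [486.2, -24.3, 192.0]
tcp_rot: [-2.364, -2.056, -0.003]
force: [0.3, 7.9, 0.4]
width: 11.2
```

```bash
python3 - <<'E'
from h import *
s=sense();print(s["time"],s["tool_pos"],s["tcp_rot"],s["force"],s["ft_torque"],s["width"])
E
```

```text
40.55 [486.23034491 -24.3483693  191.9869888 ] [-2.36420197 -2.05601078 -0.00312476] [0.31111078 7.91937338 0.36080183] [ 1.48075796 -0.28605633 -0.28899796] 11.16576245606795
```

>>> carry_out --targets '[{"delta_pos": [-0.04,-0.25,0],"spin": 0},{"delta_pos": [-0.04,-0.3,0],"spin": 0},{"delta_pos": [-0.05,-0.35,0],"spin": 0},{"delta_pos": [-0.06,-0.4,0],"spin": 0},{"delta_pos": [-0.06,-0.45,0],"spin": 0},{"delta_pos": [-0.06,-0.48,0],"spin": 0},{"delta_pos": [-0.06,-0.48,0],"spin": 0},{"delta_pos": [-0.06,-0.48,0],"spin": 0},{"delta_pos": [-0.06,-0.48,0],"spin": 0},{"delta_pos": [-0.06,-0.48,0],"spin": 0}]'

```text
time: 41.8
tool_pos: [486.2, -26.1, 192.0]
tcp_rot: [-2.359, -2.056, -0.008]
force: [-0.1, 10.6, 0.9]
width: 11.2
```

```bash
python3 look.py r6
```

```text
41.8 [486.2 -26.1 192. ] 11.164306909777242 [-0.08 10.63  0.86] [ 1.793 -0.3   -0.398]
phi -97.84110571351567 -0.007637286260883566
```

View pics/r6w.png

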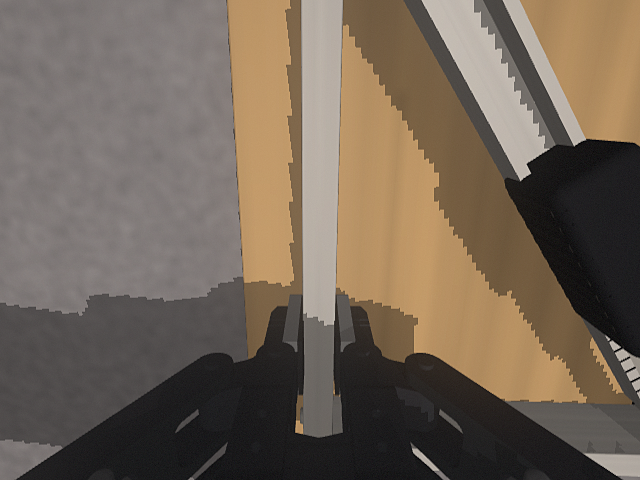

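View pics/r6c.png

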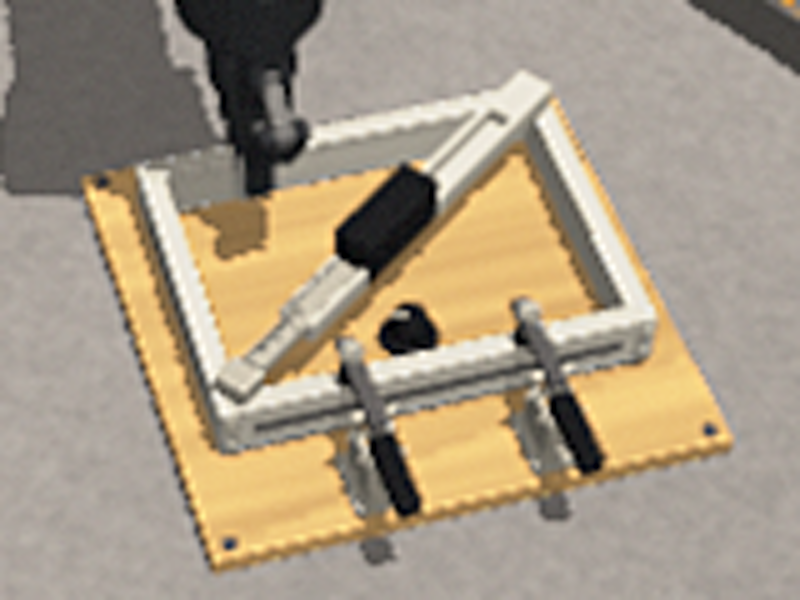

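>>> carry_out --targets '[{"delta_pos": [0,0.1,0],"spin": 0},{"delta_pos": [0,0.2,0],"spin": 0},{"delta_pos": [0,0.2,0],"spin": 0},{"delta_pos": [0,0.2,0],"spin": 0},{"delta_pos": [0,0.2,3],"spin": 0},{"delta_pos": [0.5,0.5,8],"spin": 0},{"delta_pos": [2,2,13],"spin": 0},{"delta_pos": [4,4,18],"spin": 0},{"delta_pos": [5,5,21],"spin": 0},{"delta_pos": [5,5,21],"spin": 0}]' --claw 150

```text
time: 43.2
tool_pos: [537.4, 24.6, 404.0]
tcp_rot: [-2.359, -2.06, -0.014]
force: [0.2, -0.0, -0.1]
width: 35.1
```

```bash
python3 - <<'E'
from h import *
for i in range(4): camera("wrist")
E
python3 look.py t1
python3 - <<'E'
from h import *
import pickle;c=pickle.load(open("c_t1w.pkl","rb"))
X=lambda x,y:np.array([573.4+.9895*x+.1444*y,12-.1444*x+.9895*y,43])
for n,p in dict(NL=(-75,100),FL=(75,100),NR=(-75,-100),FR=(75,-100)).items(): print(n,proj(c,X(*p)))
E
```

```text
43.4 [535.3  23.3 400.8] 35.37841230704829 [-0.19 -0.49 -0.6 ] [-0.048  0.075 -0.05 ]
phi -97.90998258632476 -0.004366137419709563
NL [279.52126929 102.52632707]
FL [459.57945663 103.72053045]
NR [284.7864477  314.76315936]
FR [434.53338281 316.15203993]
```

View pics/t1w.png

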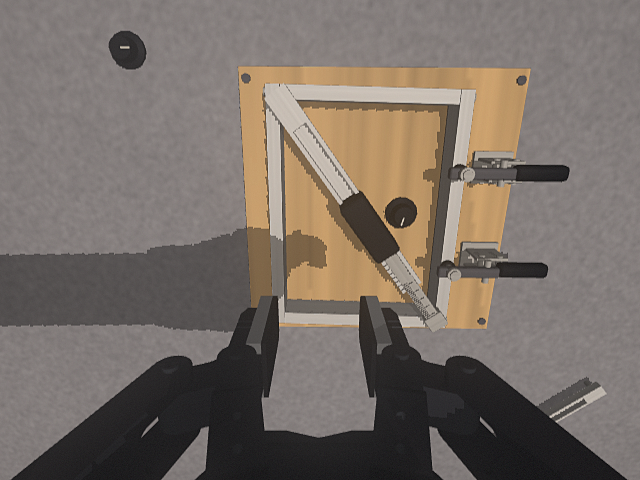

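```bash
python3 - <<'E'
from h import *
import pickle;c=pickle.load(open("c_t1w.pkl","rb"))
bx=dict(NL=(255,75),FL=(430,80),NR=(250,280),FR=(400,285))
t=[cv2.resize(c["image"][y:y+50,x:x+66,::-1],None,fx=6,fy=6,interpolation=cv2.INTER_CUBIC) for x,y in bx.values()]
cv2.imwrite("pics/t1x.png",np.vstack([np.hstack(t[:2]),np.hstack(t[2:])]))
E
```

```text
(no output)
```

View pics/t1x.png

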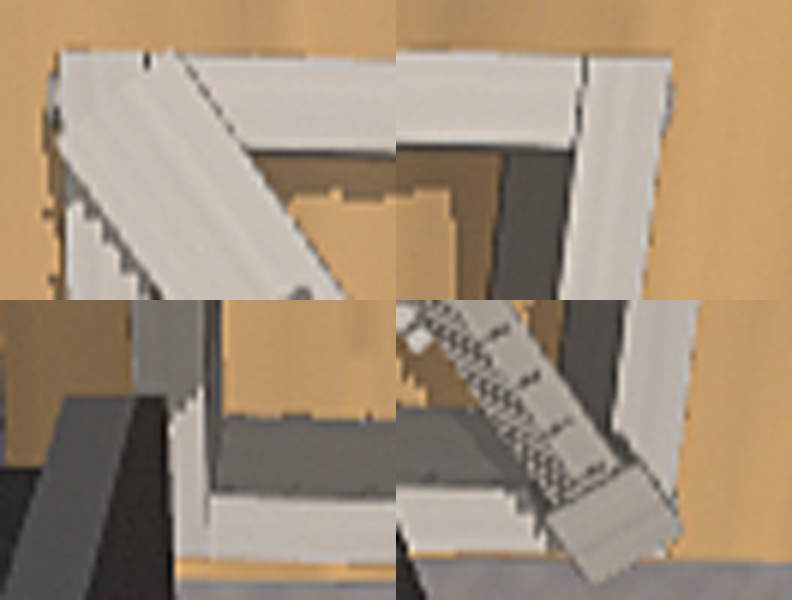

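```bash
python3 - <<'E'
from h import *
import pickle;c=pickle.load(open("c_t1w.pkl","rb"))
obs=[(285,312,-75,-100,1),(459.8,104.7,75,100,0),(265.3,83.7,-87,112,1),(475.8,89.5,87,112,0)]
print(fit2(c,obs))
# independent: right rail inner edge near FR: pixel on edge next to rule, and left rail inner edge
W=lambda u,v:unproj(c,(u-.4,v-.4),43)[:2]
NR=W(285,312); R2=W((500-396)/6+400,(490-300)/6+285); FL=W(459.8,104.7); L2=W(250/6+255,152/6+75)
far=W((612-396)/6+400,(430-300)/6+285)
a=lambda p,q:np.degrees(np.arctan2(*(q-p)[::-1]))
print("right rail",a(NR,R2),"left rail",a(L2,FL),"far rail",a(far,FL)-90)
print(np.linalg.norm(FL-NR))
# plate edges angle
E
```

```text
(array([ 5.73247406e+02,  1.14964341e+01, -1.45110792e-01,  3.67827560e+00]), array([-0. , -0.4,  0. , -0.1, -0.4,  0.5,  0.4,  0. ]))
right rail -9.981953689722694 left rail -9.385933118057583 far rail -8.304366597897356
246.79613566876782
```

>>> carry_out --targets '[{"delta_pos": [-2.4,-2.2,-2],"spin": -0.006},{"delta_pos": [-4.8,-4.35,-5],"spin": -0.006},{"delta_pos": [-4.8,-4.35,-9],"spin": -0.006},{"delta_pos": [-4.8,-4.35,-13],"spin": -0.006},{"delta_pos": [-4.8,-4.35,-16],"spin": -0.006},{"delta_pos": [-4.8,-4.35,-18.5],"spin": -0.006},{"delta_pos": [-4.8,-4.35,-20],"spin": -0.006},{"delta_pos": [-4.8,-4.35,-20.9],"spin": -0.006},{"delta_pos": [-4.8,-4.35,-20.9],"spin": -0.006},{"delta_pos": [-4.8,-4.35,-20.9],"spin": -0.006}]'

```text
time: 44.8
tool_pos: [488.0, -20.1, 192.7]
tcp_rot: [-2.366, -2.048, -0.007]
force: [0.3, 0.2, 0.2]
width: 35.2
```

>>> carry_out --targets '[{"delta_pos": [0,0,0],"spin": 0},{"delta_pos": [0,0,0],"spin": 0},{"delta_pos": [0,0,0],"spin": 0},{"delta_pos": [0,0,0],"spin": 0},{"delta_pos": [0,0,0],"spin": 0},{"delta_pos": [-0.02,-0.15,0],"spin": 0},{"delta_pos": [-0.04,-0.3,0],"spin": 0},{"delta_pos": [-0.06,-0.45,0],"spin": 0},{"delta_pos": [-0.09,-0.6,0],"spin": 0},{"delta_pos": [-0.1,-0.7,0],"spin": 0}]' --claw 255 --grip_force 60

```text
time: 46.05
tool_pos: [487.0, -24.0, 193.4]
tcp_rot: [-2.359, -2.047, -0.012]
force: [-4.4, 11.7, 11.9]
width: 10.5
```

```bash
python3 look.py t2
```

```text
46.05 [487.  -24.  193.4] 10.52091851805891 [-4.38 11.66 11.92] [ 2.261  0.599 -0.19 ]
phi -98.08985842112827 -0.011642096501301236
```

View pics/t2c.png

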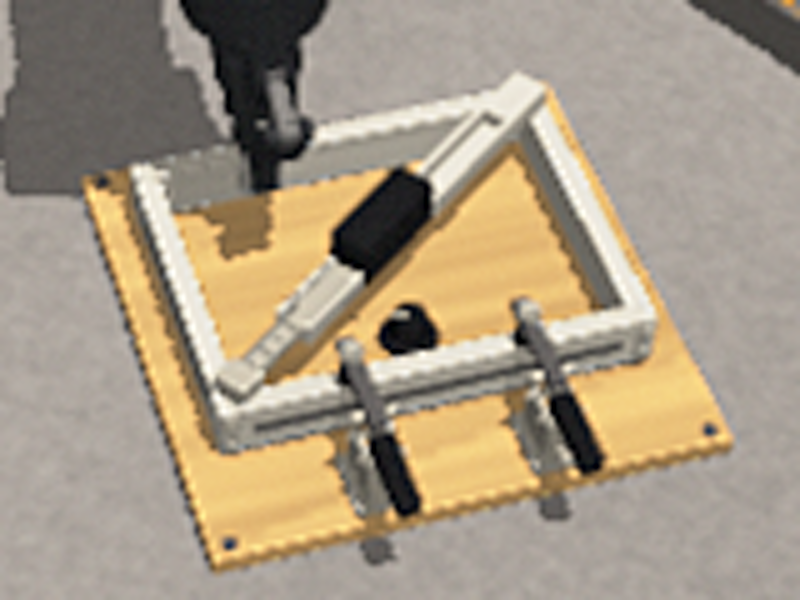

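```bash
cat > trk.py <<'E'
from h import *
import pickle,sys
L=lambda t:pickle.load(open(f"c_{t}c.pkl","rb"))
c0=L("r3")
X=lambda x,y,z:np.array([573.4+.9895*x+.1444*y,12-.1444*x+.9895*y,z])
d=proj(c0,X(-75,106,55))-proj(c0,X(-75,96,55)); d/=10
def trk(t,box):
    x0,y0,x1,y1=box;g=lambda c:cv2.resize(cv2.cvtColor(c["image"],cv2.COLOR_RGB2GRAY).astype(np.float32),None,fx=8,fy=8,interpolation=cv2.INTER_CUBIC)
    A=g(c0)[y0*8:y1*8,x0*8:x1*8];m=6
    B=g(L(t))[(y0-m)*8:(y1+m)*8,(x0-m)*8:(x1+m)*8]
    r=cv2.matchTemplate(B,A,cv2.TM_CCOEFF_NORMED);_,v,_,p=cv2.minMaxLoc(r)
    o=np.array(p)/8-m; return round(float(o@d/(d@d)),2),np.round(o,2),round(v,3)
print("px/mm",d)
for t in sys.argv[1:]:
    print(t,"beam end",trk(t,(362,216,380,232)),"NRcorner",trk(t,(290,232,306,250)),"static clamp",trk(t,(365,262,392,312)))
E
python3 trk.py r3 r4 r5 r6 t1 t2
```

```text
px/mm [ 0.35492187 -0.07288701]
r3 beam end (0.0, array([0., 0.]), 1.0) NRcorner (0.0, array([0., 0.]), 1.0) static clamp (0.0, array([0., 0.]), 1.0)
r4 beam end (0.0, array([0., 0.]), 0.995) NRcorner (-0.14, array([0.  , 0.25]), 0.789) static clamp (0.0, array([0., 0.]), 1.0)
r5 beam end (-2.77, array([-1.  ,  0.12]), 0.981) NRcorner (-2.64, array([-0.88,  0.5 ]), 0.774) static clamp (0.0, array([0., 0.]), 0.999)
r6 beam end (-3.52, array([-1.25,  0.25]), 0.979) NRcorner (-3.53, array([-1.12,  0.88]), 0.771) static clamp (0.0, array([0., 0.]), 0.999)
t1 beam end (-3.52, array([-1.25,  0.25]), 0.979) NRcorner (-3.32, array([-1.12,  0.5 ]), 0.897) static clamp (0.0, array([0., 0.]), 0.999)
t2 beam end (-6.7, array([-2.38,  0.5 ]), 0.953) NRcorner (-6.64, array([-2.25,  1.  ]), 0.787) static clamp (0.0, array([0., 0.]), 0.997)
```

>>> carry_out --targets '[{"delta_pos": [0,0.2,0],"spin": 0},{"delta_pos": [0,0.2,0],"spin": 0},{"delta_pos": [0,0.2,0],"spin": 0},{"delta_pos": [0,0.2,0],"spin": 0},{"delta_pos": [0,0.2,3],"spin": 0},{"delta_pos": [0,0.5,8],"spin": 0},{"delta_pos": [2,2,13],"spin": 0},{"delta_pos": [4,3,18],"spin": 0},{"delta_pos": [6,3,24],"spin": 0},{"delta_pos": [6,3,27],"spin": 0}]' --claw 110

```text
time: 47.45
tool_pos: [548.3, 5.6, 466.5]
tcp_rot: [-2.361, -2.049, -0.016]
force: [-0.3, 1.0, -0.6]
width: 48.6
```

```bash
python3 - <<'E'
from h import *
for i in range(4): camera("wrist")
E
python3 look.py v1; python3 trk.py v1
python3 - <<'E'
from h import *
import pickle;c=pickle.load(open("c_v1w.pkl","rb"))
X=lambda x,y:np.array([573.4+.9895*x+.1444*y,12-.1444*x+.9895*y,43])
P={n:proj(c,X(*p)) for n,p in dict(NL=(-80,105),FL=(80,105),NR=(-80,-105),FR=(80,-105)).items()};print(P)
org={n:(int(p[0]-33),int(p[1]-25)) for n,p in P.items()};print(org)
t=[cv2.resize(c["image"][y:y+50,x:x+66,::-1],None,fx=6,fy=6,interpolation=cv2.INTER_CUBIC) for x,y in org.values()]
cv2.imwrite("pics/v1x.png",np.vstack([np.hstack(t[:2]),np.hstack(t[2:])]))
E
```

```text
47.65 [546.7   5.7 463.2] 48.424415548892384 [-0.27  0.46  0.37] [ 0.023 -0.009  0.006]
phi -98.10606106607406 -0.011950509454079907
px/mm [ 0.35492187 -0.07288701]
v1 beam end (-6.7, array([-2.38,  0.5 ]), 0.953) NRcorner (-6.37, array([-2.12,  1.12]), 0.725) static clamp (0.0, array([0., 0.]), 0.997)
{'NL': array([266.64117131,  85.62956695]), 'FL': array([429.83858934,  86.04294187]), 'NR': array([273.88049544, 281.56722236]), 'FR': array([412.56601669, 282.38669699])}
{'NL': (233, 60), 'FL': (396, 61), 'NR': (240, 256), 'FR': (379, 257)}
```

View pics/v1x.png

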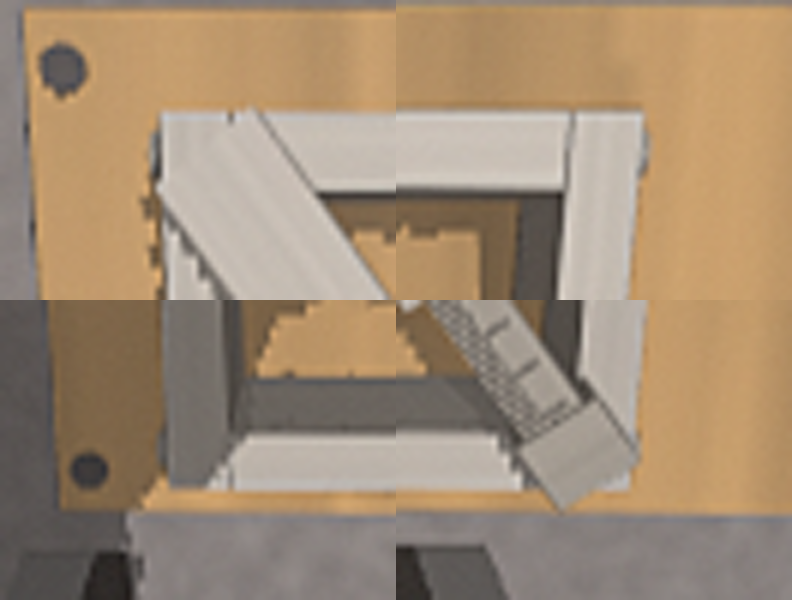

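View pics/v1w.png

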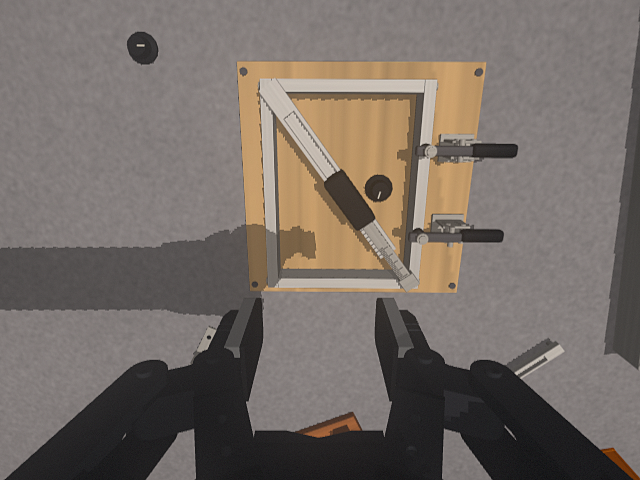

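```bash
python3 - <<'E'
from h import *
import pickle;c=pickle.load(open("c_v1w.pkl","rb"))
obs=[(278.5,278.2,-75,-100,1),(423.8,93,75,100,0),(260,78.8,-87,112,1),(437.2,79.8,87,112,0),(267.6,287.5,-87,-112,1),(418,288.3,87,-112,0)]
print(fit2(c,obs))
W=lambda u,v:unproj(c,(u-.4,v-.4),43)[:2]
a=lambda p,q:np.degrees(np.arctan2(*(q-p)[::-1]))
print("left outer",a(W(260,78.8),W(437.2,79.8)),"right outer",a(W(267.6,287.5),W(418,288.3)),"far outer",a(W(418,288.3),W(437.2,79.8))-90,"near outer",a(W(267.6,287.5),W(260,78.8))-90)
E
```

```text
(array([ 5.72857241e+02,  1.14947740e+01, -1.45643886e-01,  2.64141288e-01]), array([-0.6,  0.1,  0.4,  0.3, -0.7,  0.3,  0.5,  0.3,  0.4, -0.3, -0. ,
       -0.7]))
left outer -8.473511729498075 right outer -8.25964052131482 far outer -8.25676024685545 near outer -8.65631777255497
```

```bash
python3 - <<'E'
from h import *
import pickle;c=pickle.load(open("c_v1w.pkl","rb"))
p=[572.86,11.49,-.1456];Xa=np.array([np.cos(p[2]),np.sin(p[2])]);Ya=np.array([-Xa[1],Xa[0]])
J=lambda v,z:np.append(np.array(p[:2])+v[0]*Xa+v[1]*Ya,z)
F=np.array([-71,96.]);M=np.array([71,-96.]);u=(M-F)/np.linalg.norm(M-F);n=np.array([-u[1],u[0]])
for s in (10,-10): print("beam end z55",np.round((proj(c,J(F-12*u+s*n,55))-[233,60])*6))
for s in (8,-8):
  for z in (52,55): print("tongue end",z,np.round((proj(c,J(M+12*u+s*n,z))-[379,257])*6+[396,300]))
E
```

```text
beam end z55 [250. 106.]
beam end z55 [151. 186.]
tongue end 52 [632. 456.]
tongue end 55 [636. 462.]
tongue end 52 [559. 501.]
tongue end 55 [563. 508.]
```

View pics/v1s.png

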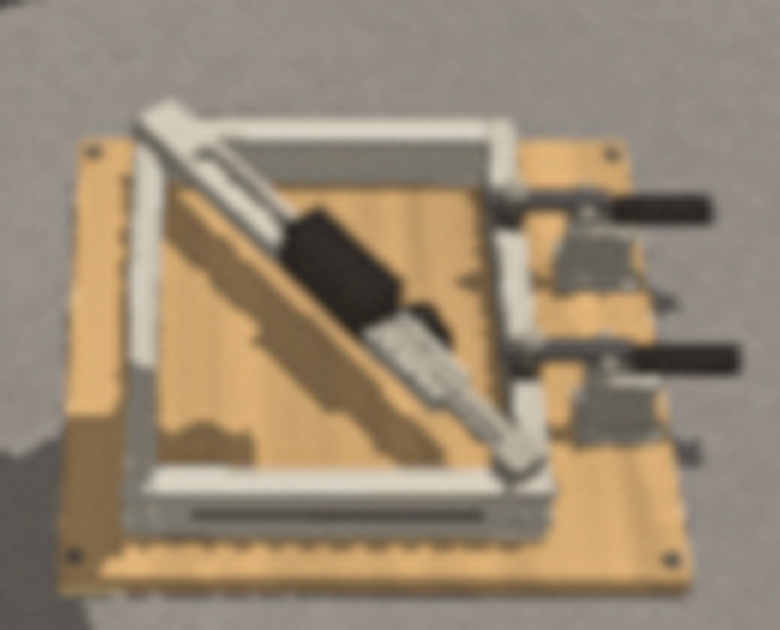

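View pics/v1c.png

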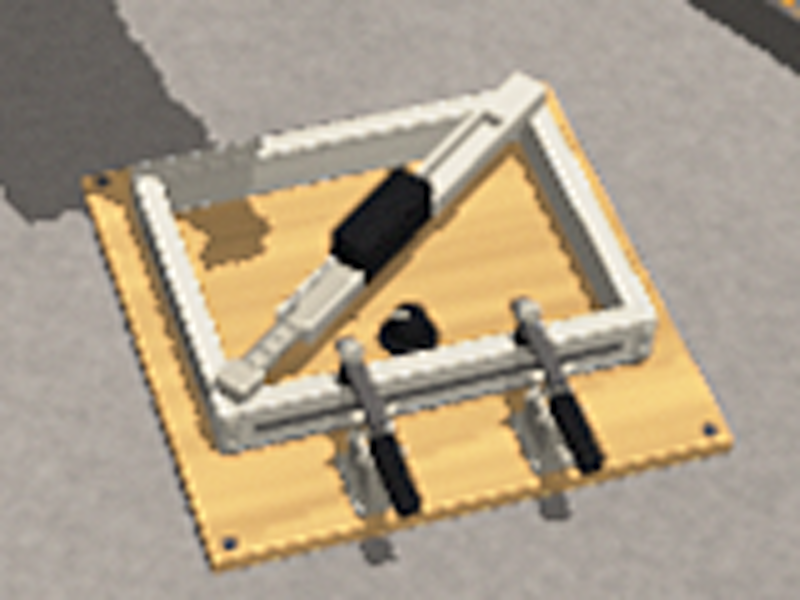

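```bash
python3 - <<'E'
from h import *
s=sense();print(s["time"],s["force"],s["width"])
print(hand_in())
E
```

```text
47.8 [-0.79017603 -1.5272262  -0.23315211] 48.64361237906081
the job is handed in; nothing more can be done
None
```

I seated the rule first in far-left/near-right, then in far-right/near-left, where it still stands. I then eased the near rail about 6.7 mm to the right in two pushes, opened the gripper clear of everything and handed in at 47.8 s.

**Readings:** I took both slide values from the fitted corner positions, not from the scale on the rule. They were about 22 mm on the first diagonal and 32 mm on the second, which put the near rail 6 to 7 mm left of square.

**Last checks:**
- **Squareness:** the final wrist picture puts the near rail about 0.3 mm from square, with single points scattering up to 0.7 mm. The allowed error is 1.9 mm. Tracking in the scene camera agrees with a move of about 6.7 mm.
- **Rule:** it lies flat. The tongue end is about 1 mm from where full seating would put it. The beam end at near-left shows about 1 mm off, which should still be within the 8.2 mm limit.
- **Forces:** the wrist readings suggest rule and frame never pressed on each other with more than about 7 N.

**What did not go smoothly:**
- On the first approach to the rail, a gripper knuckle touched the rule's grip lightly, at about 3 N. I backed off and gripped the rail about 50 mm to the right of its middle instead.
- The first rail push fell short because the arm gives under load, so I repeated it.
- The first two measurements of the rail's starting offset disagreed by 0.8 mm (6.2 and 7.0 mm).

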